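# Grade a pan of bearing balls on the sloped slot grader

### The arm

A 6-joint arm with a two-finger parallel gripper is mounted at the origin on the work surface. World frame = base frame: x ahead of the robot, y to its left, z up, the work surface at z = 0. Lengths are in m, angles in degrees, forces in N, time in s.
With the tool pointing down it reaches from about 0.375 to 0.925 m from the base axis. Payload 5.7 kg.
Tool frame: the origin (TCP) lies at the very end of the fingers, on their centre line; the grasp point (between the pads) lies 19 mm behind it; z points along the fingers, y is the direction in which the jaws open and shut (so a half turn about z gives the same grasp; the last joint's range is limited). The gripper opens to 85 mm and grips with 20 to 120 N. Pads are 22 mm wide; open, the fingers measure 114 mm over their backs; the gripper's body (76 mm by 85 mm) begins 54 mm behind the grasp point. The pads swing forward as they close: fully open they stand 13 mm farther back than shut.
Start: joints at [-81.079, 20.558, 86.54, -0, 72.909, -6.595], TCP at [0.16, -0.578, 0.231] pointing down, gripper open.
Joint ranges: [-170.27, 170.27], [-57.76, 135], [12.27, 136.19], [-55.21, 235.2], [11.17, 155.16], [-170.74, 170.74]. Speed limits (degrees/s): [136.94, 136.94, 180, 180, 180, 180].

### API

Orientations are given as a 3x3 rotation matrix whose columns are the frame's x, y, z axes.
In Python, from rig import manip gives the robot as it stands.
- The arm moves only by the tool drive_tool, never from a script. Its argument "plan" is a list of rows, each an object of numbers: "gripper": the finger opening in cm, from 0 to 8.54; "tx", "ty", "tz": the shift along the world's x, y, z in cm; "turn": the turn about the world's z in degrees. In form: [{"gripper": .., "tx": .., "ty": .., "tz": .., "turn": ..}, ...]. A call has 1 to 5 rows; each row is the pose to reach, as a shift and turn from the pose commanded when the call began; what a row does not reach only later rows make up. A row lasts 1/10 s, in which the tool goes at most 50 mm and 8.59 degrees, less where a joint would pass 70% of its speed; a pose out of reach is approached as far as the arm can. A call with a gripper value outside its range is refused whole. The fingers move at their own pace and stop on an object; "force" is the grip in N (left out, the last holds). Time passes only in rows, so rows that repeat a pose let the fingers close. It gives the time, the measured TCP pose, the force and the opening at its end, in the units of the state.
- manip.read_state(): the state, without advancing time (a new reading comes with each control period).
- manip.get_image(name): name is "side" or "top" or "wrist"; returns a dict with "pixels" (420x560x3 uint8, red, green, blue), "camera_matrix" (3x3 intrinsics, pixels), "D" ([k1, k2, p1, p2, k3] as OpenCV has them; the pictures are not rectified), "eye" and "attitude" of the camera in the world; the wrist camera has in their place "tool_from_camera" (4x4, takes a point from camera to tool coordinates, whose origin is the TCP and whose axes are the flange's). Camera axes: x right, y down, z forward; pixel columns grow to the right and rows downward; lengths in m; the calibration is good to about 2 mm. A picture is of the moment at which its call begins: read the wrist's pose just before it. There is no depth.
- manip.hand_in(): hands the job in, once; it reports no verdict.
Trained networks look in a picture, given as the dict that the camera call returned (one of the last four; its "shot" number tells which), for a name from the list of things; names that differ only in an ending like _2 or _b are one class to them, and where a whole thing is asked for, a point or a joint stands for the part that bears it (a point fixed in the world has none). Each returns a list of dicts, best first, with "conf" (0 to 1); they miss things now and then, are a little off and sometimes report something else, mostly with a low value. They report only what shows in the picture. A call takes as long as a camera call.
- manip.search_frame(picture, target): "at" ([x, y, z] in m, in world coordinates, good to about 4 mm: the middle of the surface that is visible of it).
- manip.trace(picture, target): "region" (420x560 bool, what is visible of it).
The state is a dict: "clock": time; "joints": joint angles; "qd": joint speeds; "joint_efforts": joint torques, N m; "tool_pos": TCP position; "ee_rot": TCP orientation; "ft_force": force on the tool from outside, world axes, zero at the start; "wrist_torque": the same for the moment, N m; "finger_gap": finger opening in m.
Only numpy, scipy, OpenCV 4.12 (cv2) and the standard library are available. Lean on these libraries where they do the work, as an engineer would, in place of code of your own. Each camera call takes 0.05 s, during which the arm holds its last target.

### The job

Sort this pan of mixed bearing balls on the grader: with the gate still shut, carry the pan to the uphill end of the hopper without spilling, gently rest its lip on the hopper's rolled edge and tip all the balls in. Set the empty pan back down flat on the bench, clear of the grader, then pull the gate up against its detent until it clicks and stays open, so that the balls roll down and drop into their lanes by size. Leave the measuring tools on the bench as they are.

Things in the scene. Friction and masses are not known exactly. Their poses are not given: they have to be found in the camera images.
- grader: Fixed bench ball grader: aluminium V-channel (flanks 40 deg, 76 mm wide, rims 36 mm above its bottom) on a grey base plate. Origin on the bench under the gate; z up; +y uphill along the channel; +x the side where the lanes run out. The channel falls 13 deg towards -y, its bottom 114 mm up at the gate. Two gate posts (x +-47 mm) stand 178 mm high.
- hopper_floor (a point): Bottom of the channel in the middle of the hopper, 128 mm above the bench. The hopper is the channel from the gate (grader y=0) to y=+125 mm, between cheeks 76 mm apart inside that stand 58 mm above the channel's bottom. Balls tipped in roll down against the shut gate.
- slots (a point): Middle of the channel's bottom where its slot widens (grader y=-122 mm). The slot is 17 mm wide from y -20 to -122 mm, then 23 mm wide to y -210 mm, where the channel ends (slots lie 2.5 mm off centre): balls let through the gate roll down and drop by size into the three lanes below.
- hopper_edge (a point): Middle of the top of the rolled edge (6 mm rod along the grader's x, 72 mm long) of the hopper's low uphill end wall, 180 mm above the bench, 37 mm above the channel's bottom there. The pan's lip is rested here, from the uphill (+y) side. The cheeks end here, 21 mm higher than it.
- gate (a joint): Height of the guillotine gate in m: 0 shut, 0.054 top stop. Slides straight up, 130 g. A spring plunger in the +x post holds it shut (about 8 to 15 N to pull past, first 11 mm); free from 11 to 39 mm, where it drops shut if let go; the same pull again from 39 to 50 mm, then it clicks and stays open at about 0.05 when let go.
- gate_grip (a point): Centre of the black bar grip on top of the gate: 50 mm long along the grader's x, 14 mm thick along the grader's y, 26 mm high; 185 mm above the bench when shut. Rides with the gate. Blade (3 mm thick) below it.
- pan: Loose stainless pouring pan, about 160 g, with six balls. Origin: middle of its underside, z up, +x to the pouring lip. Flat floor 3 mm thick, 60 mm wide inside and 64 outside, x -57 to +15 mm, then a ramp of the same width up 14 deg to the lip at x=+62 mm. Walls 30 mm high. Held level it keeps the balls (move smoothly); tipped lip-down 32 to 40 deg they roll out.
- pan_grip (a point): Centre of the grasp on the pan's upright black rubber grip, at pan x=-78 mm, 52 mm above the pan's underside. The grip is 18 mm thick (along the pan's y), 28 mm long (along x) and its top is 72 mm above the underside.
- pan_lip (a point): Middle of the pan's pouring lip, on its underside, at pan x=+62 mm, 11.5 mm above the level of the pan's bottom. The ramp's underside slopes from there to 0 at x=+15 mm. Rested for tipping, the lip reaches 10 to 20 mm over the hopper's edge, the ramp's underside bearing on the edge.
- lane_upper (a point): Floor of the lane under the 17 mm slot, near its outer end: lane y -122 to -17 mm in the grader's frame, x -46 to +128 mm, floor sloping down to +x, walls to 52 mm. For the small balls.
- lane_middle (a point): The same for the lane under the 23 mm slot: grader y -210 to -122 mm. For the middle balls.
- lane_lower (a point): The same for the lane beyond the channel's lower end: grader y -288 to -210 mm. For the large ball.
- caliper: Bystander: caliper lying flat, 235 x 66 x 12 mm. Origin under the middle of its beam.
- square: Bystander: engineer's square lying flat, 140 x 100 x 16 mm. Origin under its middle.
- vblock: Bystander: dark steel V-block, 50 x 60 x 42 mm. Origin under its middle.
- small1_center (a point): Centre of a plain polished, lightly oiled steel ball, 14 mm in diameter (small, one of three, 11 g); in the pan at start.
- small2_center (a point): Centre of a plain polished, lightly oiled steel ball, 14 mm in diameter (small, one of three, 11 g); in the pan at start.
- small3_center (a point): Centre of a plain polished, lightly oiled steel ball, 14 mm in diameter (small, one of three, 11 g); in the pan at start.
- mid1_center (a point): Centre of a plain polished, lightly oiled steel ball, 21 mm in diameter (middle size, one of two, 38 g); in the pan at start.
- mid2_center (a point): Centre of a plain polished, lightly oiled steel ball, 21 mm in diameter (middle size, one of two, 38 g); in the pan at start.
- large_center (a point): Centre of a plain polished, lightly oiled steel ball, 28 mm in diameter (large, the only one, 90 g); in the pan at start.

How it is judged (in metres and radians):
On the way, in this order (a step that is already met when the one before it is completed fails the run):
1. the pan, lifted with its balls, rests its lip on the hopper's edge (a light touch of more than 0.4 N, lip within 40 mm of the edge's middle) with the gate shut (contact force between pan and grader above 0.4 N and height (world z) of pan above 0.1 m and distance between pan_lip and hopper_edge below 0.04 m and value of joint gate below 0.01 m), for 0.2 s.
2. all six balls lie in the hopper behind the shut gate (x of small1_center in the frame of grader between -0.04 and 0.04 m and y of small1_center in the frame of grader between 0 and 0.125 m and z of small1_center in the frame of grader between 0.114 and 0.19 m and x of small2_center in the frame of grader between -0.04 and 0.04 m and y of small2_center in the frame of grader between 0 and 0.125 m and z of small2_center in the frame of grader between 0.114 and 0.19 m and x of small3_center in the frame of grader between -0.04 and 0.04 m and y of small3_center in the frame of grader between 0 and 0.125 m and z of small3_center in the frame of grader between 0.114 and 0.19 m and x of mid1_center in the frame of grader between -0.04 and 0.04 m and y of mid1_center in the frame of grader between 0 and 0.125 m and z of mid1_center in the frame of grader between 0.114 and 0.19 m and x of mid2_center in the frame of grader between -0.04 and 0.04 m and y of mid2_center in the frame of grader between 0 and 0.125 m and z of mid2_center in the frame of grader between 0.114 and 0.19 m and x of large_center in the frame of grader between -0.04 and 0.04 m and y of large_center in the frame of grader between 0 and 0.125 m and z of large_center in the frame of grader between 0.114 and 0.19 m and value of joint gate below 0.01 m), for 0.2 s.
3. the empty pan stands flat on the bench, let go, the balls still in the hopper behind the shut gate (all of step 2 and height (world z) of pan below 0.008 m and angle between pan's own z axis and vertical below 0.1 rad and contact force between the fingers and pan below 0.05 N), for 0.2 s.
4. the gate is pulled up past its detent (value of joint gate above 0.045 m), for 0.1 s.
At the end, for the whole second after the job is handed in: the three 14 mm balls lie in the upper lane, the two 21 mm balls in the middle lane and the 28 mm ball in the lower lane; the gate stays clicked open (joint above 45 mm); the empty pan stands flat on the bench (underside within 8 mm of it, tilted less than 0.1 rad), at rest and clear of the grader (x of small1_center in the frame of grader between -0.046 and 0.128 m and y of small1_center in the frame of grader between -0.122 and -0.017 m and z of small1_center in the frame of grader between 0.012 and 0.062 m and x of small2_center in the frame of grader between -0.046 and 0.128 m and y of small2_center in the frame of grader between -0.122 and -0.017 m and z of small2_center in the frame of grader between 0.012 and 0.062 m and x of small3_center in the frame of grader between -0.046 and 0.128 m and y of small3_center in the frame of grader between -0.122 and -0.017 m and z of small3_center in the frame of grader between 0.012 and 0.062 m and x of mid1_center in the frame of grader between -0.046 and 0.128 m and y of mid1_center in the frame of grader between -0.21 and -0.122 m and z of mid1_center in the frame of grader between 0.012 and 0.062 m and x of mid2_center in the frame of grader between -0.046 and 0.128 m and y of mid2_center in the frame of grader between -0.21 and -0.122 m and z of mid2_center in the frame of grader between 0.012 and 0.062 m and x of large_center in the frame of grader between -0.046 and 0.128 m and y of large_center in the frame of grader between -0.288 and -0.21 m and z of large_center in the frame of grader between 0.012 and 0.062 m and value of joint gate above 0.045 m and height (world z) of pan below 0.008 m and angle between pan's own z axis and vertical below 0.1 rad and linear speed of pan below 0.02 m/s and contact force between pan and grader below 0.05 N); the robot touches nothing.
It fails at once if the pan is pressed or knocked against the grader with more than 25 N (contact force between pan and grader above 25 N).
It fails at once if the caliper is moved more than 25 mm (distance of caliper from where it was at the start of the episode above 0.025 m).
It fails at once if the square is moved more than 25 mm (distance of square from where it was at the start of the episode above 0.025 m).
It fails at once if the vblock is moved more than 25 mm (distance of vblock from where it was at the start of the episode above 0.025 m).
It also fails if it takes over 72 s, if anything falls off the work surface, if the arm or the gripper's body presses on something with over 40 N, if the wrist force passes 120 N, or if a joint passes its speed limit or range.

## Working session

There is one attempt and no reset: what is moved stays moved. The work goes in short steps, Python scripts to look and compute and a tool call to move; the robot and the scene stay as the last step left them, time stands still between calls to the robot, and variables do not carry over. Pictures are saved under pics/ and viewed, and the job is handed in when it is done.

Besides the shell and the picture viewer there is one more tool, called after ">>>" as name([rows], argument=value, ...), one row to a line, values as JSON. drive_tool: Moves the arm, as the interface text tells. Its arguments: {"type":"object","properties":{"plan":{"type":"array","items":{"type":"object","properties":{"gripper":{"type":"number"},"tx":{"type":"number"},"ty":{"type":"number"},"tz":{"type":"number"},"turn":{"type":"number"}}}},"force":{"type":"number"}},"required":["plan"]}

```bash
mkdir -p pics; ls; cat > h.py <<'E'
import numpy as np, cv2
from rig import manip
def shot(name,fn):
    p=manip.get_image(name); cv2.imwrite('pics/'+fn,p['pixels'][:,:,::-1]); return p
def proj(p,X):
    X=np.asarray(X,float).reshape(-1,3); R=np.asarray(p['attitude']); t=np.asarray(p['eye'])
    rv,_=cv2.Rodrigues(R.T); return cv2.projectPoints(X,rv,-R.T@t,np.asarray(p['camera_matrix'],float),np.asarray(p['D'],float))[0].reshape(-1,2)
def ray(p,uv,R=None,t=None):
    uv=np.asarray(uv,float).reshape(-1,1,2)
    n=cv2.undistortPoints(uv,np.asarray(p['camera_matrix'],float),np.asarray(p['D'],float)).reshape(-1,2)
    R=np.asarray(p['attitude']) if R is None else R; t=np.asarray(p['eye']) if t is None else t
    return t,(R@np.c_[n,np.ones(len(n))].T).T
def atz(p,uv,z,R=None,t=None):
    t,d=ray(p,uv,R,t); return t+d*((z-t[2])/d[:,2])[:,None]
E
python3 - <<'E'
from h import *
s=manip.read_state(); print({k:np.round(v,3).tolist() for k,v in s.items()})
for n in ['top','side']:
    p=shot(n,n+'0.png'); print(n,np.round(p['eye'],3),np.round(p['attitude'],3).tolist())
    for t in ['grader','pan','pan_grip','pan_lip','hopper_edge','gate_grip','gate','caliper','square','vblock','large_center','hopper_floor','lane_lower','lane_upper','slots']:
        r=manip.search_frame(p,t); print(t,[(round(q['conf'],2),np.round(q['at'],3).tolist()) for q in r[:2]])
E
```

```text
pics
{'clock': 0.0, 'joints': [-81.077, 20.597, 86.601, -0.0, 72.91, -6.595], 'qd': [0.047, -0.132, -0.027, 0.043, 0.012, 0.054], 'joint_efforts': [0.003, -52.761, -27.862, 0.0, 0.013, -0.0], 'tool_pos': [0.16, -0.577, 0.23], 'ee_rot': [[0.964, 0.268, -0.0], [0.268, -0.964, 0.002], [0.0, -0.002, -1.0]], 'ft_force': [1.091, -0.531, -0.198], 'wrist_torque': [-0.008, -0.026, -0.058], 'finger_gap': 0.085}
top [0.445 0.02  1.272] [[-0.027, -0.994, 0.109], [-1.0, 0.027, -0.002], [-0.001, -0.109, -0.994]]
grader [(0.7, [0.526, -0.151, 0.049])]
pan [(0.89, [0.549, 0.328, 0.01]), (0.22, [0.704, 0.381, 0.011])]
pan_grip [(0.69, [0.552, 0.332, 0.01])]
pan_lip [(0.61, [0.55, 0.33, 0.007]), (0.33, [0.706, 0.382, 0.01])]
hopper_edge [(0.87, [0.53, -0.154, 0.052])]
gate_grip [(0.69, [0.502, -0.049, 0.198])]
gate []
caliper [(0.74, [0.792, 0.07, 0.009])]
square [(0.97, [0.702, 0.379, 0.008])]
vblock [(0.84, [0.685, 0.216, 0.03])]
large_center []
hopper_floor [(0.98, [0.527, -0.154, 0.051])]
lane_lower [(0.86, [0.532, -0.152, 0.05]), (0.42, [0.581, 0.334, 0.029])]
lane_upper [(0.85, [0.528, -0.156, 0
[... 185 characters left out ...]

pan [(0.74, [0.559, 0.334, 0.016])]
pan_grip [(0.63, [0.558, 0.333, 0.013])]
pan_lip [(0.88, [0.56, 0.333, 0.015]), (0.52, [0.499, -0.038, 0.072])]
hopper_edge [(0.78, [0.493, -0.042, 0.077])]
gate_grip [(0.74, [0.507, -0.048, 0.163])]
gate [(0.87, [0.511, -0.048, 0.166])]
caliper [(0.85, [0.783, 0.08, 0.007])]
square [(0.67, [0.707, 0.383, 0.009])]
vblock [(0.82, [0.681, 0.217, 0.027]), (0.58, [0.559, 0.337, 0.013])]
large_center [(0.63, [0.577, 0.345, 0.025])]
hopper_floor [(0.62, [0.496, -0.042, 0.072]), (0.5, [0.56, 0.334, 0.013])]
lane_lower [(0.77, [0.496, -0.041, 0.077])]
lane_upper [(0.84, [0.498, -0.04, 0.075])]
slots [(0.56, [0.496, -0.038, 0.074]), (0.23, [0.507, -0.051, 0.162])]
```

View pics/top0.png

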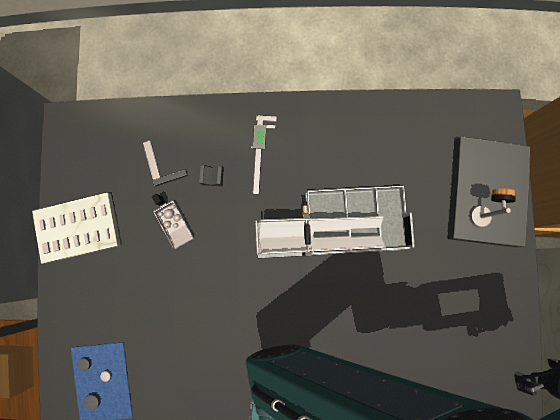

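View pics/side0.png

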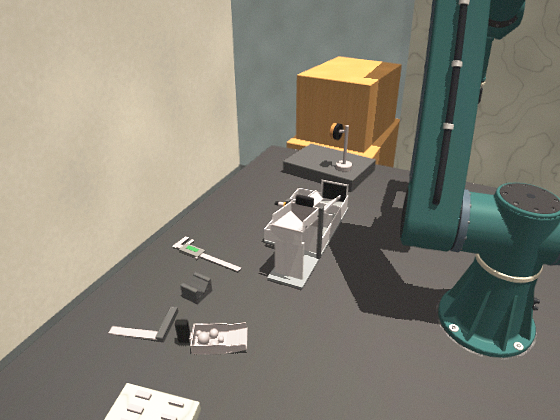

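```bash
python3 - <<'E'
import cv2
a=cv2.imread('pics/top0.png')
cv2.imwrite('pics/c1.png',cv2.resize(a[130:260,130:230],None,fx=6,fy=6,interpolation=cv2.INTER_CUBIC)[:600])
cv2.imwrite('pics/c2.png',cv2.resize(a[175:270,245:420],None,fx=4.5,fy=4.5,interpolation=cv2.INTER_CUBIC))
b=cv2.imread('pics/side0.png')
cv2.imwrite('pics/c3.png',cv2.resize(b[165:365,160:360],None,fx=3,fy=3,interpolation=cv2.INTER_CUBIC))
E
```

```text
(no output)
```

View pics/c1.png

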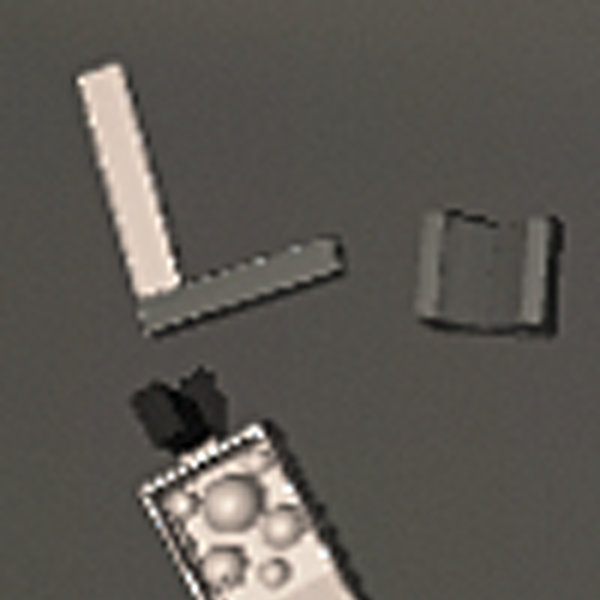

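View pics/c2.png

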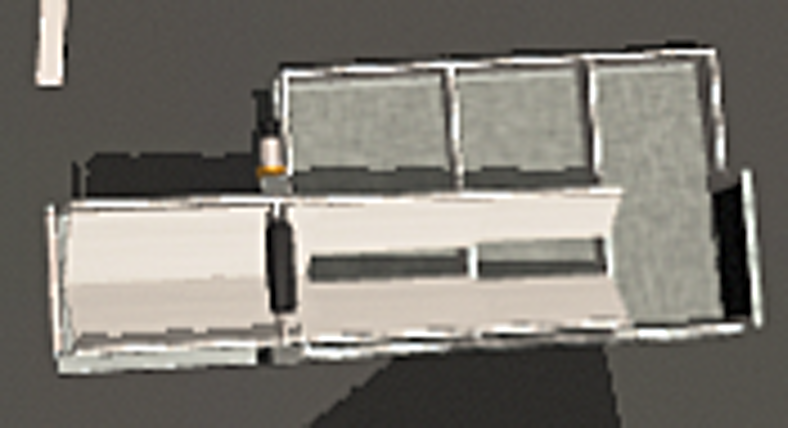

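View pics/c3.png

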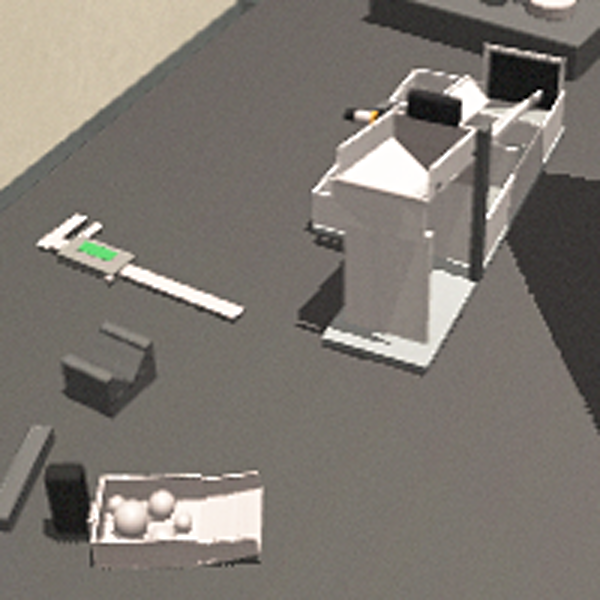

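```bash
cat > fit.py <<'E'
from h import *
from scipy.optimize import least_squares
import pickle
T=lambda q,P:np.c_[q[0]+np.cos(q[2])*P[:,0]-np.sin(q[2])*P[:,1],q[1]+np.sin(q[2])*P[:,0]+np.cos(q[2])*P[:,1],P[:,2]]
if __name__=='__main__':
    top=manip.get_image('top'); side=manip.get_image('side')
    pickle.dump({k:{a:v[a] for a in ['camera_matrix','D','eye','attitude','pixels']} for k,v in dict(top=top,side=side).items()},open('cams.pkl','wb'))
    c=lambda x,y:(x/4.5+245,y/4.5+175)
    G=np.array([[0,0,.198],[.128,-.017,.052],[.128,-.288,.052],[.038,-.21,.1015]])
    uv=np.array([c(280,263),c(283,70),c(716,50),c(620,190)])
    f=lambda q:(proj(top,T(q,G))-uv).ravel()
    r=least_squares(f,[.5,-.05,0]); print('grader',r.x,np.degrees(r.x[2]),r.fun.reshape(-1,2).round(1).tolist())
    g=r.x
    m=top['pixels'][:,:,::-1].copy()
    d=side['pixels'][:,:,::-1].copy()
    L=[[(-.036,.128,.18),(.036,.128,.18)],[(-.025,-.007,.198),(.025,-.007,.198),(.025,.007,.198),(-.025,.007,.198),(-.025,-.007,.198)],[(.128,-.017,.052),(.128,-.288,.052),(-.046,-.288,.052)],[(0.038,.128,.201),(.038,0,.172)],[(-0.038,.128,.201),(-.038,0,.172)]]
    for img,p in((m,top),(d,side)):
        for l in L:
            cv2.polylines(img,[np.round(proj(p,T(g,np.array(l)))*8).astype(int)],False,(0,0,255),1,0,3) if 0 else cv2.polylines(img,[np.round(proj(p,T(g,np.array(l)))).astype(int)],False,(0,0,255),1)
    cv2.imwrite('pics/o1.png',cv2.resize(m[175:270,245:420],None,fx=4.5,fy=4.5,interpolation=cv2.INTER_NEAREST))
    cv2.imwrite('pics/o2.png',cv2.resize(d[165:365,160:360],None,fx=3,fy=3,interpolation=cv2.INTER_NEAREST))
E
python3 fit.py
```

```text
grader [ 0.505108   -0.05020577  0.01873606] 1.0734971020806243 [[0.5, -0.2], [0.2, -0.2], [-0.7, 0.1], [-0.1, 0.3]]
```

View pics/o1.png

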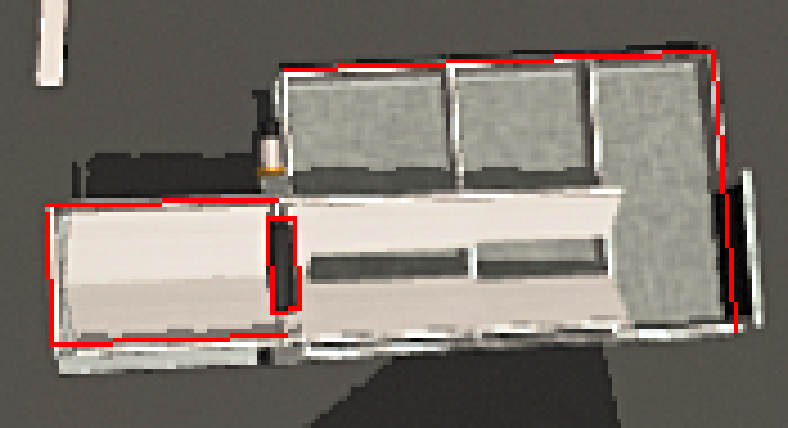

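View pics/o2.png

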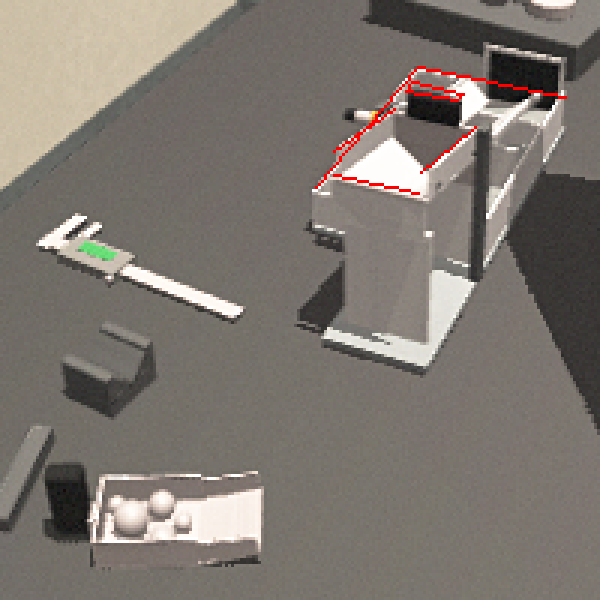

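```bash
python3 - <<'E'
from fit import *
C=pickle.load(open('cams.pkl','rb')); top,side=C['top'],C['side']
c1=lambda x,y:(x/6+130,y/6+130); c3=lambda x,y:(x/3+160,y/3+165)
# side: grip top corners, rear corners, lip
P=np.array([[-.059,-.032,.030],[-.059,.032,.030]])
uvt=np.array([c1(145,490),c1(262,428)])
# which is +y: unknown -> try heading -153deg
Ps=np.array([[-.078,0,.072]]); uvs=np.array([c3(67,466)])
for sgn in(1,-1):
    def f(q):
        A=P*[1,sgn,1]
        return np.r_[(proj(top,T(q,A))-uvt).ravel(),(proj(side,T(q,Ps))-uvs).ravel()]
    r=least_squares(f,[.56,.33,np.radians(-153)]); print(sgn,r.x,np.degrees(r.x[2]),r.fun.round(1))
    if sgn==1: best=r
    if r.cost<best.cost: best=r
q=best.x
m=top['pixels'][:,:,::-1].copy();d=side['pixels'][:,:,::-1].copy()
h=.03
L=[[(-.057,-.032,h),(-.057,.032,h),(.062,.032,h),(.062,-.032,h),(-.057,-.032,h)],[(-.092,-.009,.072),(-.064,-.009,.072),(-.064,.009,.072),(-.092,.009,.072),(-.092,-.009,.072)]]
for img,p in((m,top),(d,side)):
    for l in L: cv2.polylines(img,[np.round(proj(p,T(q,np.array(l)))).astype(int)],True,(0,0,255),1)
x=np.hstack([cv2.resize(m[180:280,130:230],None,fx=4,fy=4,interpolation=0),cv2.resize(d[290:390,160:260],None,fx=4,fy=4,interpolation=0)])
cv2.imwrite('pics/o3.png',x)
print('grip',T(q,np.array([[-.078,0,.052]])),'R',np.hypot(*T(q,np.array([[-.078,0,.052]]))[0,:2]))
E
```

```text
1 [ 0.54973659  0.32143006 -2.66226718] -152.53667343738914 [-0.4  0.2 -0.4 -0.3  0.4 -0.6]
-1 [ 0.67171207  0.38082576 -5.88817704] -337.3676933630399 [-4.  -5.8 -3.3 -4.6  9.4  0.3]
grip [[0.61894648 0.35740216 0.052     ]] R 0.7147244530121913
```

View pics/o3.png

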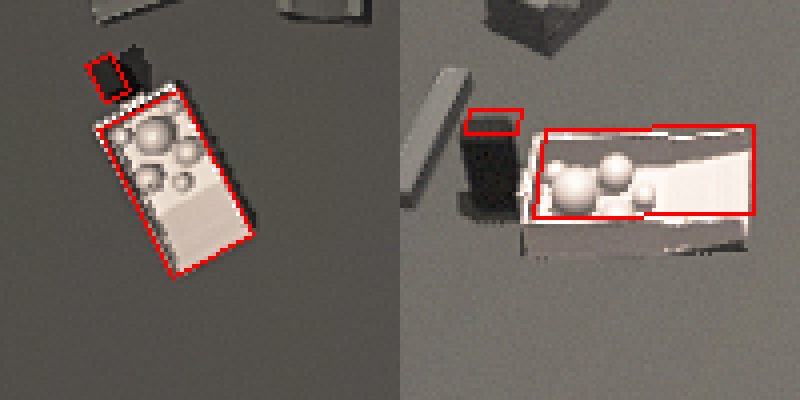

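>>> drive_tool([
  {"tx":3,"ty":0,"tz":3,"gripper":8.5},
  {"tx":7,"ty":2,"tz":6},
  {"tx":11,"ty":6,"tz":9},
  {"tx":15,"ty":9,"tz":11},
  {"tx":19,"ty":13,"tz":11},
])

```text
$.plan[0]: bad value
```

>>> drive_tool([
  {"gripper":8.5,"tx":3,"ty":0,"tz":3,"turn":0},
  {"gripper":8.5,"tx":7,"ty":2,"tz":6,"turn":0},
  {"gripper":8.5,"tx":11,"ty":6,"tz":9,"turn":0},
  {"gripper":8.5,"tx":15,"ty":9,"tz":11,"turn":0},
  {"gripper":8.5,"tx":19,"ty":13,"tz":11,"turn":0},
])

```text
clock: 2.2
tool_pos: [0.333, -0.4667, 0.3411]
ee_rot: [[0.964, 0.267, 0.002], [0.267, -0.964, -0.004], [0.001, 0.005, -1.0]]
ft_force: [0.8, -1.0, -0.4]
finger_gap: 0.0847
```

>>> drive_tool([
  {"gripper":8.5,"tx":4,"ty":3,"tz":0,"turn":3},
  {"gripper":8.5,"tx":7,"ty":7,"tz":0,"turn":6},
  {"gripper":8.5,"tx":10,"ty":11,"tz":0,"turn":9},
  {"gripper":8.5,"tx":13,"ty":15,"tz":0,"turn":12},
  {"gripper":8.5,"tx":16,"ty":19,"tz":0,"turn":12},
])

```text
clock: 2.7
tool_pos: [0.4922, -0.2744, 0.3385]
ee_rot: [[0.886, 0.463, 0.0], [0.463, -0.886, -0.0], [0.0, 0.0, -1.0]]
ft_force: [1.0, -0.6, 0.3]
finger_gap: 0.0848
```

>>> drive_tool([
  {"gripper":8.5,"tx":2,"ty":4.5,"tz":0,"turn":0},
  {"gripper":8.5,"tx":4,"ty":9,"tz":0,"turn":0},
  {"gripper":8.5,"tx":6,"ty":13.5,"tz":0,"turn":0},
  {"gripper":8.5,"tx":8,"ty":18,"tz":0,"turn":0},
  {"gripper":8.5,"tx":8,"ty":23,"tz":0,"turn":0},
])

```text
clock: 3.2
tool_pos: [0.5734, -0.0446, 0.3381]
ee_rot: [[0.887, 0.462, 0.002], [0.462, -0.887, -0.0], [0.001, 0.001, -1.0]]
ft_force: [-0.1, -0.1, -0.2]
finger_gap: 0.085
```

>>> drive_tool([
  {"gripper":8.5,"tx":1,"ty":4.9,"tz":0,"turn":0},
  {"gripper":8.5,"tx":1.5,"ty":9.8,"tz":0,"turn":0},
  {"gripper":8.5,"tx":2,"ty":14.7,"tz":-1,"turn":0},
  {"gripper":8.5,"tx":2.5,"ty":19,"tz":-3,"turn":0},
  {"gripper":8.5,"tx":3,"ty":23,"tz":-5,"turn":0},
])

```text
clock: 3.7
tool_pos: [0.6015, 0.1861, 0.2883]
ee_rot: [[0.887, 0.463, 0.001], [0.463, -0.887, 0.0], [0.002, 0.0, -1.0]]
ft_force: [1.0, -0.3, -0.0]
finger_gap: 0.0848
```

>>> drive_tool([
  {"gripper":8.5,"tx":0,"ty":4.5,"tz":0,"turn":0},
  {"gripper":8.5,"tx":0,"ty":9,"tz":0,"turn":0},
  {"gripper":8.5,"tx":0,"ty":13,"tz":0,"turn":0},
  {"gripper":8.5,"tx":0,"ty":15.5,"tz":0,"turn":0},
  {"gripper":8.5,"tx":0,"ty":15.5,"tz":0,"turn":0},
])

```text
clock: 4.2
tool_pos: [0.6007, 0.3425, 0.2878]
ee_rot: [[0.885, 0.465, -0.0], [0.465, -0.885, 0.001], [0.0, -0.001, -1.0]]
ft_force: [-0.1, -0.7, -0.8]
finger_gap: 0.0851
```

```bash
cat >> h.py <<'E'
def wrist(fn):
    s=manip.read_state(); p=shot('wrist',fn)
    M=np.eye(4); M[:3,:3]=s['ee_rot']; M[:3,3]=s['tool_pos']; W=M@np.asarray(p['tool_from_camera'])
    p['attitude']=W[:3,:3]; p['eye']=W[:3,3]; return p
E
python3 - <<'E'
from h import *
p=wrist('w1.png'); print(p['eye'],p['attitude'].round(3).tolist())
import pickle; pickle.dump({k:p[k] for k in ['camera_matrix','D','eye','attitude','pixels']},open('w1.pkl','wb'))
E
```

```text
[0.66649299 0.37706628 0.4304913 ] [[0.465, -0.846, -0.261], [-0.885, -0.446, -0.135], [-0.002, 0.293, -0.956]]
```

View pics/w1.png

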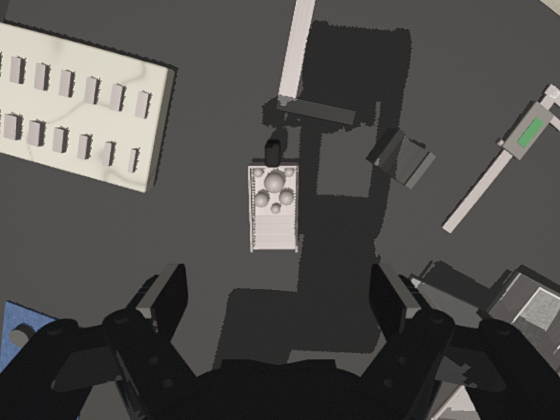

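```bash
python3 - <<'E'
import cv2
a=cv2.imread('pics/w1.png'); cv2.imwrite('pics/w1c.png',cv2.resize(a[120:260,225:325],None,fx=5,fy=5,interpolation=cv2.INTER_CUBIC)[:])
E
```

```text
(no output)
```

View pics/w1c.png

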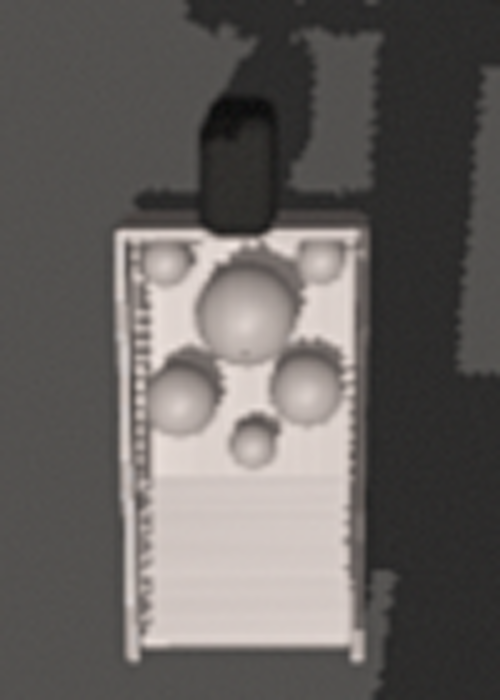

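```bash
python3 - <<'E'
from fit import *
p=pickle.load(open('w1.pkl','rb'))
c=lambda x,y:(x/5+225,y/5+120)
P=np.array([[-.058,.031,.030],[-.058,-.031,.030],[.062,.031,.03],[.062,-.031,.03]])
uv0=np.array([c(118,232),c(367,230),c(133,660),c(358,660)])
for P2 in(P,P*[1,-1,1]):
    f=lambda q:(proj(p,T(q,P2))-uv0).ravel()
    r=least_squares(f,[.55,.32,-2.66]); print(r.x,np.degrees(r.x[2]),r.fun.round(1))
    if r.cost<100: q=r.x
m=cv2.resize(p['pixels'][120:260,225:325,::-1],None,fx=5,fy=5)
for l in [[(-.092,-.009,.072),(-.064,-.009,.072),(-.064,.009,.072),(-.092,.009,.072)],[(-.057,-.032,.03),(-.057,.032,.03),(.062,.032,.03),(.062,-.032,.03)]]:
    cv2.polylines(m,[np.round((proj(p,T(q,np.array(l)))-[225,120])*5).astype(int)],True,(0,0,255),1)
cv2.imwrite('pics/o4.png',m); print(T(q,np.array([[-.078,0,.052]])))
s=manip.read_state(); print(s['tool_pos'],np.degrees(np.arctan2(s['ee_rot'][1][1],s['ee_rot'][0][1])))
E
```

```text
[ 0.55243867  0.32456345 -2.65187088] -151.94100925502212 [ 49.1   0.6 -49.4   1.3  45.    1.1 -44.8   1.3]
[ 0.55377508  0.32520745 -2.65415232] -152.07172638915875 [ 0.5 -0.4 -0.6 -0.1  0.1  0.3 -0.1  0.2]
[[0.62269078 0.36173999 0.052     ]]
[0.60081802 0.34040257 0.28781937] -62.33215444530287
```

View pics/o4.png

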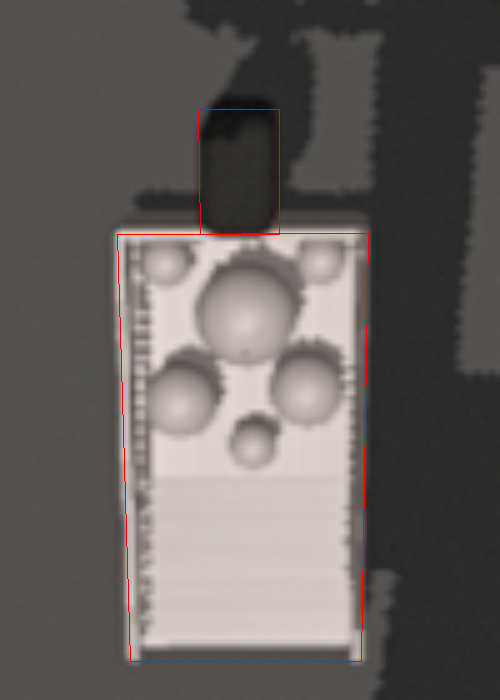

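>>> drive_tool([
  {"gripper":5,"tx":2.1,"ty":2.1,"tz":-3,"turn":0.3},
  {"gripper":5,"tx":2.1,"ty":2.1,"tz":-8,"turn":0.3},
  {"gripper":5,"tx":2.1,"ty":2.1,"tz":-13,"turn":0.3},
  {"gripper":5,"tx":2.1,"ty":2.1,"tz":-17,"turn":0.3},
  {"gripper":5,"tx":2.1,"ty":2.1,"tz":-19,"turn":0.3},
])

```text
clock: 4.75
tool_pos: [0.6198, 0.3568, 0.0937]
ee_rot: [[0.885, 0.466, -0.006], [0.466, -0.885, -0.003], [-0.007, 0.0, -1.0]]
ft_force: [-0.0, -0.0, -0.3]
finger_gap: 0.0501
```

```bash
python3 - <<'E'
from h import *
p=wrist('w2.png');s=manip.read_state();print(s['tool_pos'],s['finger_gap'])
E
```

```text
[0.61882548 0.35639402 0.09155129] 0.05009878279485607
```

View pics/w2.png

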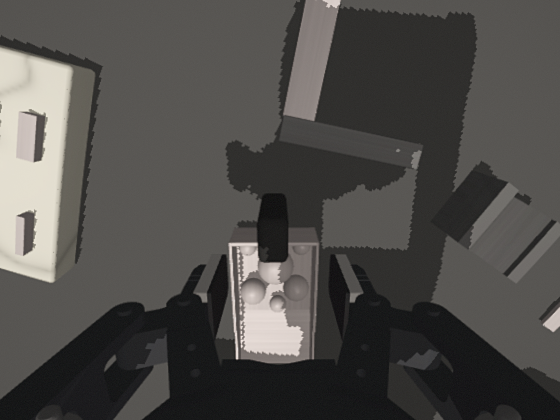

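>>> drive_tool([
  {"gripper":5,"tx":0,"ty":0,"tz":-1,"turn":0},
  {"gripper":5,"tx":0,"ty":0,"tz":-1,"turn":0},
])

```text
clock: 5.0
tool_pos: [0.6226, 0.359, 0.0883]
ee_rot: [[0.885, 0.466, -0.0], [0.466, -0.885, -0.0], [-0.0, 0.0, -1.0]]
ft_force: [0.1, 0.4, 0.0]
finger_gap: 0.0501
```

```bash
python3 - <<'E'
from fit import *
p=wrist('w3.png');s=manip.read_state();print(s['tool_pos'],s['finger_gap'])
m=p['pixels'][:,:,::-1].copy()
q=[.55377508,.32520745,-2.65415232]
for l in [[(-.092,-.009,.072),(-.064,-.009,.072),(-.064,.009,.072),(-.092,.009,.072)],[(-.057,-.032,.03),(-.057,.032,.03),(.062,.032,.03),(.062,-.032,.03)]]:
    cv2.polylines(m,[np.round(proj(p,T(q,np.array(l)))).astype(int)],True,(0,0,255),1)
R=np.array(s['ee_rot']);t=np.array(s['tool_pos'])
tip=[t+R@np.array(v) for v in [(-.011,0,0),(.011,0,0),(0,.025,0),(0,-.025,0)]]
for u in proj(p,tip): cv2.circle(m,tuple(np.round(u).astype(int)),3,(0,255,0),1)
cv2.imwrite('pics/o5.png',m[150:400])
E
```

```text
[0.6231211  0.35943559 0.08935192] 0.049805993532190555
```

View pics/o5.png

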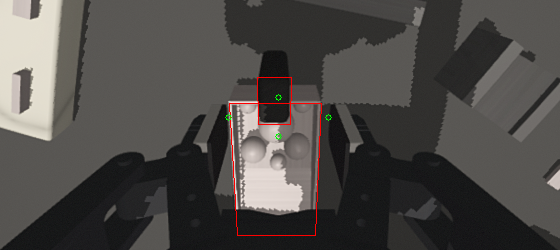

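>>> drive_tool([
  {"gripper":5,"tx":0,"ty":0.2,"tz":-2,"turn":0},
  {"gripper":5,"tx":0,"ty":0.2,"tz":-4,"turn":0},
  {"gripper":5,"tx":0,"ty":0.2,"tz":-5.4,"turn":0},
  {"gripper":4,"tx":0,"ty":0.2,"tz":-5.4,"turn":0},
  {"gripper":2.5,"tx":0,"ty":0.2,"tz":-5.4,"turn":0},
], force=60)

```text
clock: 5.55
tool_pos: [0.6228, 0.362, 0.0352]
ee_rot: [[0.884, 0.467, 0.001], [0.467, -0.884, 0.001], [0.001, -0.0, -1.0]]
ft_force: [-0.4, 0.3, -0.5]
finger_gap: 0.0266
```

>>> drive_tool([
  {"gripper":1,"tx":0,"ty":0,"tz":0,"turn":0},
  {"gripper":1,"tx":0,"ty":0,"tz":0,"turn":0},
  {"gripper":1,"tx":0,"ty":0,"tz":0,"turn":0},
  {"gripper":1,"tx":0,"ty":0,"tz":0,"turn":0},
])

```text
clock: 5.95
tool_pos: [0.6234, 0.3622, 0.0358]
ee_rot: [[0.884, 0.467, 0.002], [0.467, -0.884, 0.001], [0.003, 0.0, -1.0]]
ft_force: [0.0, 0.4, 5.4]
finger_gap: 0.017
```

>>> drive_tool([
  {"gripper":1,"tx":0,"ty":0,"tz":0.3,"turn":0},
  {"gripper":1,"tx":0,"ty":0,"tz":0.8,"turn":0},
  {"gripper":1,"tx":0,"ty":0,"tz":1.6,"turn":0},
  {"gripper":1,"tx":0,"ty":0,"tz":2.5,"turn":0},
  {"gripper":1,"tx":0,"ty":0,"tz":3,"turn":0},
])

```text
clock: 6.45
tool_pos: [0.6227, 0.362, 0.0655]
ee_rot: [[0.884, 0.467, 0.001], [0.467, -0.884, 0.001], [0.001, -0.0, -1.0]]
ft_force: [1.4, 0.3, -3.8]
finger_gap: 0.0172
```

```bash
python3 - <<'E'
from h import *
p=shot('side','s1.png');s=manip.read_state();print(s['tool_pos'],s['ft_force'],s['wrist_torque'])
a=cv2.imread('pics/s1.png'); cv2.imwrite('pics/s1c.png',cv2.resize(a[250:380,120:280],None,fx=4,fy=4))
E
```

```text
[0.62319839 0.36221308 0.06631364] [ 0.04648661 -1.10206291 -3.04241339] [ 0.14928751 -0.17033261 -0.01513582]
```

View pics/s1c.png

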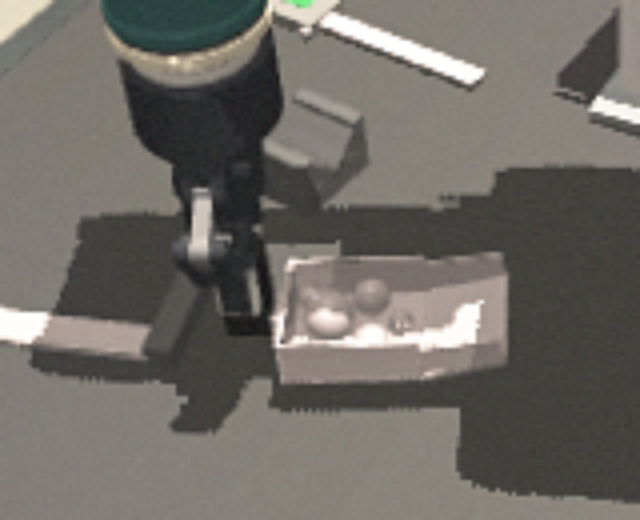

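>>> drive_tool([
  {"gripper":1,"tx":0,"ty":0,"tz":0.5,"turn":0},
  {"gripper":1,"tx":0,"ty":0,"tz":1.5,"turn":0.5},
  {"gripper":1,"tx":0,"ty":0,"tz":2.8,"turn":1.5},
  {"gripper":1,"tx":0,"ty":0,"tz":4.2,"turn":3.5},
  {"gripper":1,"tx":0,"ty":0,"tz":5.6,"turn":6},
])

```text
clock: 7.0
tool_pos: [0.6225, 0.3619, 0.1218]
ee_rot: [[0.83, 0.558, 0.001], [0.558, -0.83, 0.0], [0.001, -0.0, -1.0]]
ft_force: [0.0, 0.9, -3.3]
finger_gap: 0.0171
```

>>> drive_tool([
  {"gripper":1,"tx":-0.2,"ty":-0.2,"tz":1.4,"turn":3},
  {"gripper":1,"tx":-0.6,"ty":-0.6,"tz":2.8,"turn":6},
  {"gripper":1,"tx":-1.2,"ty":-1.1,"tz":4.2,"turn":9},
  {"gripper":1,"tx":-2,"ty":-1.8,"tz":5.6,"turn":12},
  {"gripper":1,"tx":-2.9,"ty":-2.6,"tz":7,"turn":15},
])

```text
clock: 7.5
tool_pos: [0.5932, 0.3358, 0.192]
ee_rot: [[0.656, 0.755, 0.001], [0.755, -0.656, 0.001], [0.001, 0.0, -1.0]]
ft_force: [-0.4, 0.7, -3.2]
finger_gap: 0.0174
```

>>> drive_tool([
  {"gripper":1,"tx":-0.9,"ty":-0.8,"tz":1.4,"turn":3},
  {"gripper":1,"tx":-1.8,"ty":-1.6,"tz":2.8,"turn":6},
  {"gripper":1,"tx":-2.7,"ty":-2.4,"tz":4,"turn":9},
  {"gripper":1,"tx":-3.6,"ty":-3.2,"tz":5,"turn":12},
  {"gripper":1,"tx":-4.5,"ty":-4,"tz":5.6,"turn":15},
])

```text
clock: 8.0
tool_pos: [0.5483, 0.2957, 0.2485]
ee_rot: [[0.439, 0.899, 0.002], [0.899, -0.439, 0.001], [0.002, 0.001, -1.0]]
ft_force: [-0.7, -0.3, -4.0]
finger_gap: 0.0174
```

>>> drive_tool([
  {"gripper":1,"tx":-0.9,"ty":-0.8,"tz":0.1,"turn":3},
  {"gripper":1,"tx":-1.8,"ty":-1.6,"tz":0.2,"turn":6},
  {"gripper":1,"tx":-2.6,"ty":-2.3,"tz":0.2,"turn":9},
  {"gripper":1,"tx":-3.3,"ty":-2.9,"tz":0.2,"turn":12},
  {"gripper":1,"tx":-3.9,"ty":-3.4,"tz":0.2,"turn":15},
])

```text
clock: 8.5
tool_pos: [0.5087, 0.2615, 0.2495]
ee_rot: [[0.191, 0.982, 0.001], [0.982, -0.191, 0.001], [0.001, 0.0, -1.0]]
ft_force: [-0.7, -0.2, -3.9]
finger_gap: 0.0175
```

>>> drive_tool([
  {"gripper":1,"tx":-0.4,"ty":-0.4,"tz":0,"turn":2.7},
  {"gripper":1,"tx":-0.7,"ty":-0.7,"tz":0,"turn":5.4},
  {"gripper":1,"tx":-0.9,"ty":-0.9,"tz":0,"turn":8},
  {"gripper":1,"tx":-1,"ty":-1,"tz":0,"turn":10.1},
  {"gripper":1,"tx":-1,"ty":-1,"tz":0,"turn":12.1},
])

```text
clock: 9.0
tool_pos: [0.4989, 0.2516, 0.2494]
ee_rot: [[-0.018, 1.0, 0.0], [1.0, 0.018, 0.0], [0.0, 0.0, -1.0]]
ft_force: [-0.9, -0.6, -4.4]
finger_gap: 0.0173
```

```bash
python3 - <<'E'
from fit import *
p=wrist('w4.png');s=manip.read_state();print(s['clock'],s['tool_pos'],s['ft_force'],np.degrees(np.arctan2(s['ee_rot'][1][1],s['ee_rot'][0][1])))
pickle.dump({k:p[k] for k in ['camera_matrix','D','eye','attitude','pixels']},open('w4.pkl','wb'))
shot('side','s2.png'); a=cv2.imread('pics/s2.png'); cv2.imwrite('pics/s2c.png',cv2.resize(a[100:360,160:420],None,fx=2.2,fy=2.2))
E
```

```text
9.05 [0.49904655 0.25172717 0.2494112 ] [ 0.74249891  0.22509354 -3.93440616] 1.1335095298864584
```

View pics/w4.png

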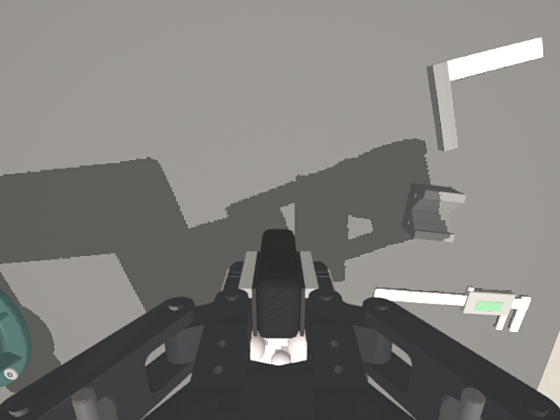

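View pics/s2c.png

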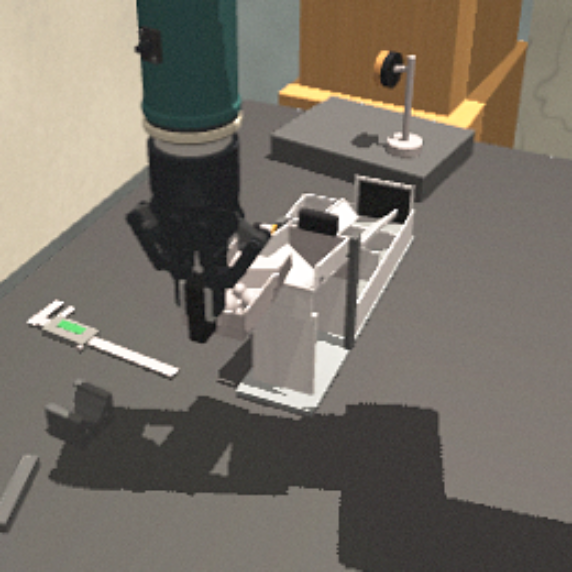

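```bash
cat > ov.py <<'E'
from fit import *
from scipy.spatial.transform import Rotation as Ro
g=np.array([.505108,-.05020577,.01873606])
def panpts(tcp,head,th,P,gl=(-.078,0,.055)):
    R=Ro.from_euler('zy',[head,th],degrees=True).as_matrix()  # lip-down positive th
    return np.asarray(tcp)+[0,0,.019]+(np.asarray(P)-gl)@R.T
PL=[[(-.059,-.032,.03),(-.059,.032,.03),(.062,.032,.03),(.062,-.032,.03),(-.059,-.032,.03)],[(.015,-.032,0),(.062,-.032,.0115),(.062,.032,.0115),(.015,.032,0)],[(.062,-.032,.0115),(.062,-.032,.03)],[(.062,.032,.0115),(.062,.032,.03)],[(-.059,-.032,0.03),(-.059,-.032,0),(.015,-.032,0)],[(-.059,.032,0.03),(-.059,.032,0),(.015,.032,0)]]
GL=[[(-.036,.126,.18),(.036,.126,.18)],[(0.038,.126,.201),(.038,0,.172)],[(-0.038,.126,.201),(-.038,0,.172)]]
def draw(p,m,tcp,head,th,box,fx,fn):
    x0,y0,x1,y1=box
    m=cv2.resize(m[y0:y1,x0:x1,::-1],None,fx=fx,fy=fx,interpolation=cv2.INTER_CUBIC)
    for l in GL: cv2.polylines(m,[np.round((proj(p,T(g,np.array(l)))-[x0,y0])*fx).astype(int)],False,(0,255,0),1)
    for l in PL: cv2.polylines(m,[np.round((proj(p,panpts(tcp,head,th,l))-[x0,y0])*fx).astype(int)],False,(0,0,255),1)
    cv2.imwrite(fn,m)
E
python3 - <<'E'
from ov import *
s=manip.read_state()
p=manip.get_image('top'); draw(p,p['pixels'],s['tool_pos'],-88.9,0,(190,170,350,290),4.5,'pics/o6.png')
p=manip.get_image('side'); draw(p,p['pixels'],s['tool_pos'],-88.9,0,(220,170,370,300),4.5,'pics/o7.png')
E
```

View pics/o6.png

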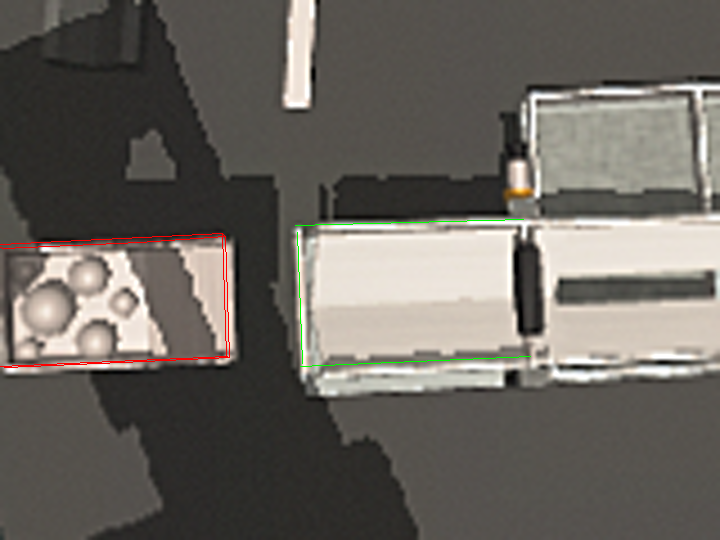

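View pics/o7.png

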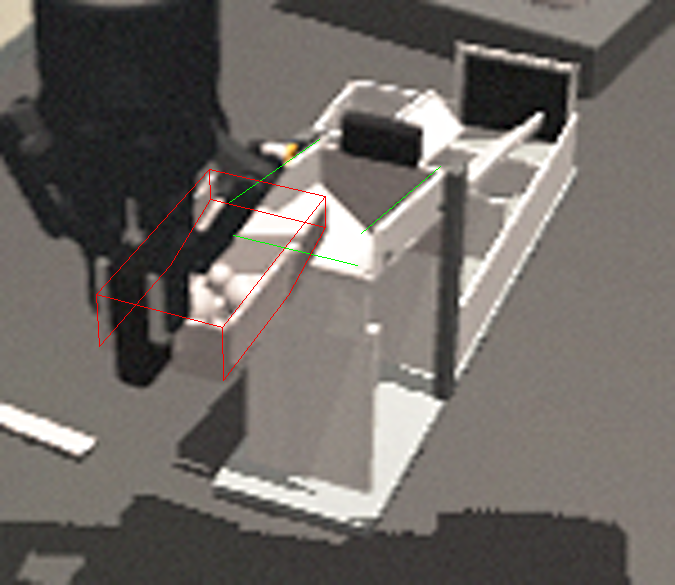

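>>> drive_tool([
  {"gripper":1,"tx":0.1,"ty":-0.6,"tz":0,"turn":0},
  {"gripper":1,"tx":0.2,"ty":-1.8,"tz":-0.2,"turn":0},
  {"gripper":1,"tx":0.2,"ty":-3,"tz":-0.6,"turn":0},
  {"gripper":1,"tx":0.2,"ty":-4.2,"tz":-1.2,"turn":0},
  {"gripper":1,"tx":0.2,"ty":-4.9,"tz":-1.8,"turn":0},
])

```text
clock: 9.7
tool_pos: [0.5009, 0.201, 0.2296]
ee_rot: [[-0.015, 1.0, -0.001], [1.0, 0.015, -0.001], [-0.001, -0.001, -1.0]]
ft_force: [-0.3, -0.6, -4.9]
finger_gap: 0.0173
```

>>> drive_tool([
  {"gripper":1,"tx":0,"ty":0,"tz":-0.5,"turn":0},
  {"gripper":1,"tx":0,"ty":0,"tz":-1,"turn":0},
  {"gripper":1,"tx":0,"ty":0,"tz":-1.2,"turn":0},
])

```text
clock: 10.0
tool_pos: [0.501, 0.2029, 0.2175]
ee_rot: [[-0.016, 1.0, -0.001], [1.0, 0.016, 0.0], [0.0, -0.001, -1.0]]
ft_force: [-0.8, 0.2, -3.4]
finger_gap: 0.0171
```

```bash
python3 - <<'E'
from ov import *
s=manip.read_state(); print(s['clock'],s['tool_pos'],s['ft_force'])
p=manip.get_image('top'); draw(p,p['pixels'],s['tool_pos'],-88.9,0,(190,170,350,290),4.5,'pics/o8.png')
p=manip.get_image('side'); draw(p,p['pixels'],s['tool_pos'],-88.9,0,(220,170,370,300),4.5,'pics/o9.png')
E
```

```text
10.0 [0.5009674  0.20292657 0.21754703] [-0.82254357  0.19782537 -3.42331016]
```

View pics/o8.png

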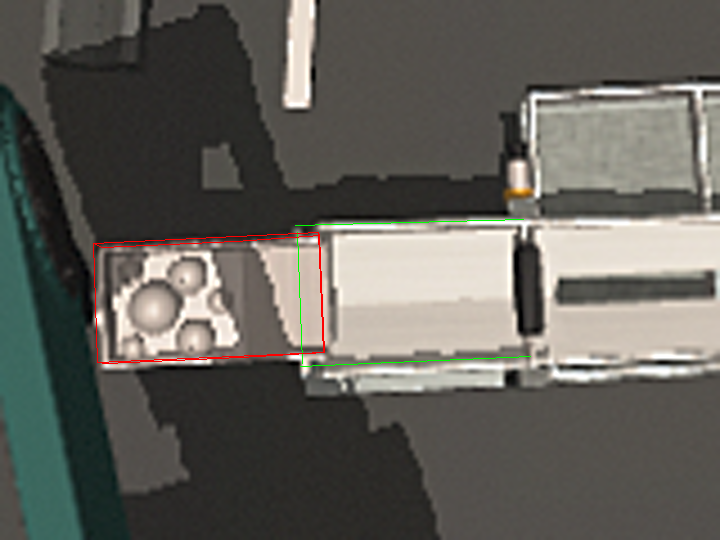

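View pics/o9.png

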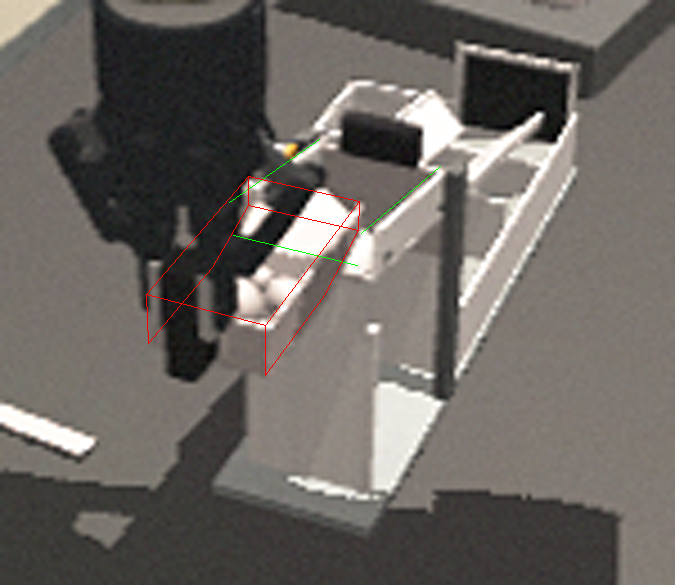

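>>> drive_tool([
  {"gripper":1,"tx":0,"ty":0,"tz":-0.3,"turn":0},
  {"gripper":1,"tx":0,"ty":0,"tz":-0.6,"turn":0},
  {"gripper":1,"tx":0,"ty":0,"tz":-0.6,"turn":0},
])

```text
clock: 10.4
tool_pos: [0.501, 0.2029, 0.2119]
ee_rot: [[-0.016, 1.0, -0.001], [1.0, 0.016, -0.0], [-0.0, -0.001, -1.0]]
ft_force: [0.2, 0.6, -3.2]
finger_gap: 0.017
```

>>> drive_tool([
  {"gripper":1,"tx":0,"ty":0,"tz":-0.2,"turn":0},
  {"gripper":1,"tx":0,"ty":0,"tz":-0.2,"turn":0},
])

```text
clock: 10.6
tool_pos: [0.5011, 0.2028, 0.2101]
ee_rot: [[-0.016, 1.0, -0.0], [1.0, 0.016, -0.0], [-0.0, -0.0, -1.0]]
ft_force: [-0.2, -0.1, -3.7]
finger_gap: 0.0173
```

>>> drive_tool([
  {"gripper":1,"tx":0,"ty":0,"tz":-0.15,"turn":0},
  {"gripper":1,"tx":0,"ty":0,"tz":-0.15,"turn":0},
])

```text
clock: 10.8
tool_pos: [0.5012, 0.2027, 0.2087]
ee_rot: [[-0.016, 1.0, -0.0], [1.0, 0.016, -0.0], [-0.0, -0.0, -1.0]]
ft_force: [0.5, -0.5, -4.7]
finger_gap: 0.0172
```

```bash
cat > st.py <<'E'
from h import *
s=manip.read_state(); print(s['clock'],s['tool_pos'].round(4) if hasattr(s['tool_pos'],'round') else s['tool_pos'],np.round(s['ft_force'],2),np.round(s['wrist_torque'],3),s['finger_gap'])
E
python3 st.py
```

```text
10.8 [0.5012 0.2027 0.2087] [ 0.52 -0.46 -4.66] [ 0.213 -0.006  0.017] 0.017159591677574457
```

>>> drive_tool([
  {"gripper":1,"tx":0,"ty":0,"tz":-0.15,"turn":0},
  {"gripper":1,"tx":0,"ty":0,"tz":-0.15,"turn":0},
])

```text
clock: 11.0
tool_pos: [0.5015, 0.2029, 0.2076]
ee_rot: [[-0.016, 1.0, 0.0], [1.0, 0.016, 0.0], [0.0, 0.0, -1.0]]
ft_force: [-0.1, 0.7, -1.0]
finger_gap: 0.0173
```

```bash
python3 st.py
```

```text
11.0 [0.5015 0.2029 0.2076] [-0.11  0.69 -0.96] [-0.003  0.052 -0.086] 0.01733569694594218
```

>>> drive_tool([
  {"gripper":1,"tx":0,"ty":0,"tz":-0.15,"turn":0},
  {"gripper":1,"tx":0,"ty":0,"tz":-0.15,"turn":0},
])

```text
clock: 11.2
tool_pos: [0.5017, 0.2034, 0.2064]
ee_rot: [[-0.016, 1.0, 0.001], [1.0, 0.016, 0.001], [0.001, 0.001, -1.0]]
ft_force: [-1.6, 4.0, 2.6]
finger_gap: 0.0171
```

```bash
python3 st.py
```

```text
11.2 [0.5017 0.2034 0.2064] [-1.63  4.    2.57] [ 0.23   0.196 -0.09 ] 0.017118284347437684
```

>>> drive_tool([
  {"gripper":1,"tx":0,"ty":0,"tz":0.1,"turn":0},
  {"gripper":1,"tx":0,"ty":0,"tz":0.1,"turn":0},
  {"gripper":1,"tx":0,"ty":0,"tz":0.1,"turn":0},
  {"gripper":1,"tx":0,"ty":0,"tz":0.1,"turn":0},
], force=20)

```text
clock: 11.6
tool_pos: [0.5015, 0.2029, 0.2069]
ee_rot: [[-0.016, 1.0, 0.0], [1.0, 0.016, 0.0], [0.0, 0.0, -1.0]]
ft_force: [0.6, 2.3, 0.4]
finger_gap: 0.0177
```

```bash
python3 st.py
```

```text
11.6 [0.5015 0.2029 0.2069] [0.62 2.26 0.35] [ 0.341 -0.094  0.042] 0.01766876721685506
```

>>> drive_tool([
  {"gripper":1,"tx":0,"ty":-0.2,"tz":0.5,"turn":0},
  {"gripper":1,"tx":0,"ty":-0.4,"tz":1,"turn":0},
  {"gripper":1,"tx":0,"ty":-0.6,"tz":1.5,"turn":0},
])

```text
clock: 11.9
tool_pos: [0.5009, 0.1961, 0.2219]
ee_rot: [[-0.016, 1.0, -0.001], [1.0, 0.016, -0.001], [-0.001, -0.001, -1.0]]
ft_force: [-0.7, 0.4, -3.7]
finger_gap: 0.0174
```

```bash
python3 st.py; python3 - <<'E'
from ov import *
s=manip.read_state()
p=manip.get_image('side'); draw(p,p['pixels'],s['tool_pos'],-88.9,8,(220,170,370,300),4.5,'pics/o10.png')
E
```

```text
11.9 [0.5009 0.1961 0.2219] [-0.74  0.43 -3.66] [0.187 0.028 0.004] 0.017369946057448474
```

View pics/o10.png

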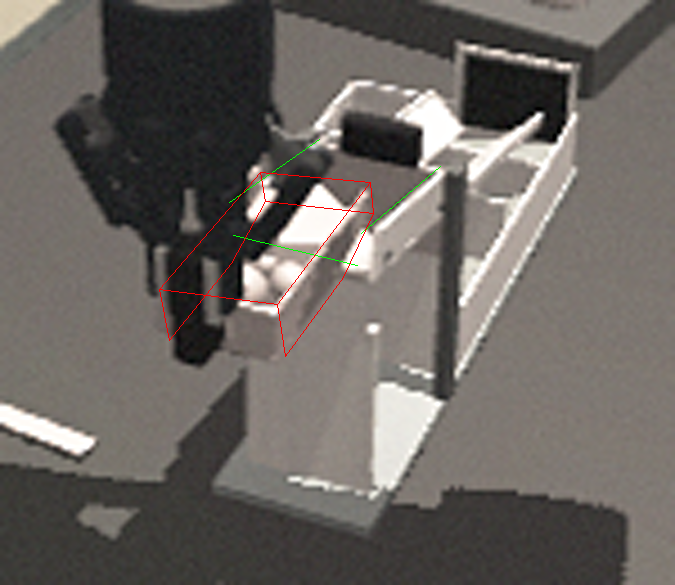

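>>> drive_tool([
  {"gripper":1,"tx":0,"ty":0.2,"tz":-0.5,"turn":0},
  {"gripper":1,"tx":0,"ty":0.4,"tz":-1,"turn":0},
  {"gripper":1,"tx":0,"ty":0.6,"tz":-1.3,"turn":0},
  {"gripper":1,"tx":0,"ty":0.6,"tz":-1.4,"turn":0},
  {"gripper":1.76,"tx":0,"ty":0.6,"tz":-1.4,"turn":0},
])

```text
clock: 12.45
tool_pos: [0.5009, 0.203, 0.2074]
ee_rot: [[-0.016, 1.0, -0.001], [1.0, 0.016, -0.0], [-0.0, -0.001, -1.0]]
ft_force: [-0.7, -0.3, -3.9]
finger_gap: 0.0176
```

```bash
python3 st.py
```

```text
12.45 [0.5009 0.203  0.2074] [-0.73 -0.25 -3.89] [ 0.155 -0.012 -0.007] 0.01756773688485571
```

>>> drive_tool([
  {"gripper":1.78,"tx":0,"ty":0,"tz":0,"turn":0},
  {"gripper":1.78,"tx":0,"ty":0,"tz":0.0,"turn":0},
])

```text
clock: 12.65
tool_pos: [0.5013, 0.2027, 0.2079]
ee_rot: [[-0.016, 1.0, 0.0], [1.0, 0.016, -0.0], [-0.0, 0.0, -1.0]]
ft_force: [-1.1, -0.4, -3.1]
finger_gap: 0.0181
```

```bash
python3 st.py
```

```text
12.65 [0.5013 0.2027 0.2079] [-1.06 -0.43 -3.06] [ 0.179  0.089 -0.05 ] 0.018126328977253692
```

>>> drive_tool([
  {"gripper":1.78,"tx":0,"ty":-0.1,"tz":0.3,"turn":0},
  {"gripper":1.78,"tx":0,"ty":-0.2,"tz":0.6,"turn":0},
])

```text
clock: 12.85
tool_pos: [0.5014, 0.2006, 0.2141]
ee_rot: [[-0.016, 1.0, 0.0], [1.0, 0.016, -0.0], [-0.0, 0.0, -1.0]]
ft_force: [-0.1, -0.3, -3.8]
finger_gap: 0.0179
```

```bash
python3 st.py
```

```text
12.85 [0.5014 0.2006 0.2141] [-0.14 -0.31 -3.8 ] [ 0.124 -0.012 -0.038] 0.01785072277914858
```

```bash
python3 - <<'E'
from ov import *
s=manip.read_state(); print(s['tool_pos'],s['finger_gap'],s['wrist_torque'])
p=manip.get_image('side'); draw(p,p['pixels'],s['tool_pos'],-88.9,0,(220,170,370,300),4.5,'pics/o11.png')
E
```

```text
[0.50137894 0.20058492 0.21412153] 0.01785072277914858 [ 0.12434063 -0.0120526  -0.03783979]
```

View pics/o11.png

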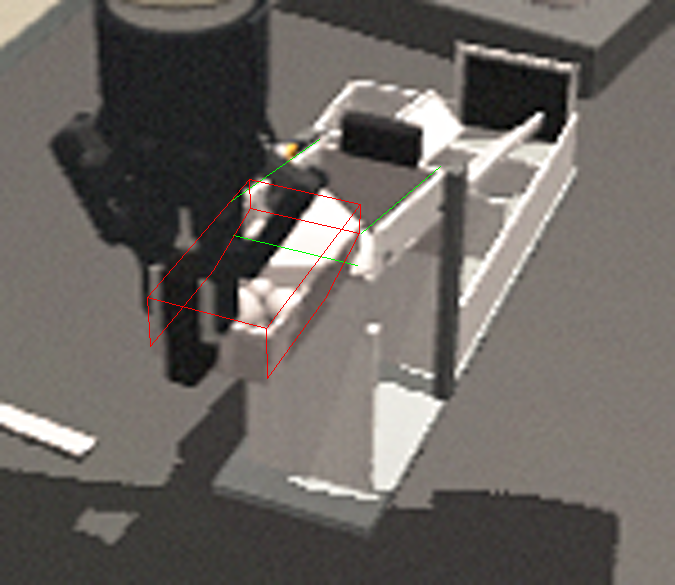

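>>> drive_tool([
  {"gripper":1.78,"tx":0,"ty":-0.2,"tz":0.5,"turn":0},
  {"gripper":1.78,"tx":0,"ty":-0.4,"tz":1,"turn":0},
])

```text
clock: 13.1
tool_pos: [0.5013, 0.1966, 0.2243]
ee_rot: [[-0.016, 1.0, -0.0], [1.0, 0.016, -0.0], [-0.0, -0.0, -1.0]]
ft_force: [-0.3, 0.4, -3.5]
finger_gap: 0.018
```

```bash
python3 st.py; python3 - <<'E'
from ov import *
s=manip.read_state()
p=manip.get_image('side'); draw(p,p['pixels'],s['tool_pos'],-88.9,0,(220,170,370,300),4.5,'pics/o12.png')
p=manip.get_image('top'); draw(p,p['pixels'],s['tool_pos'],-88.9,0,(190,170,350,290),4.5,'pics/o13.png')
E
```

```text
13.1 [0.5013 0.1966 0.2243] [-0.32  0.36 -3.47] [0.153 0.017 0.008] 0.018025762481488204
```

View pics/o12.png

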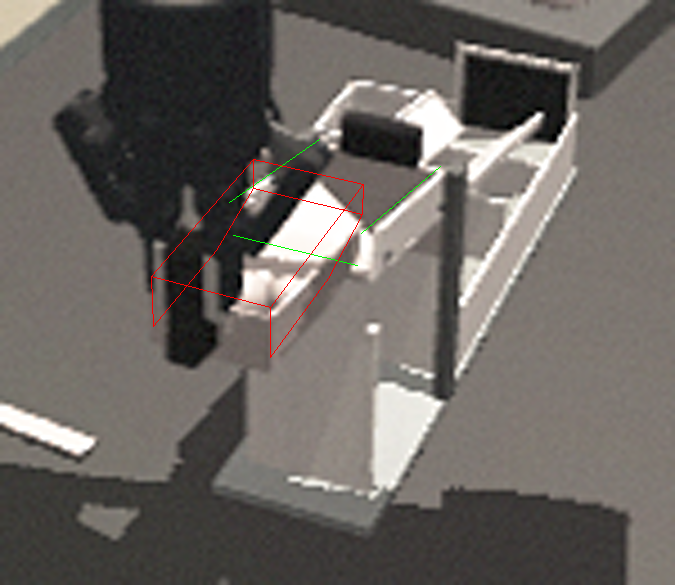

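View pics/o13.png

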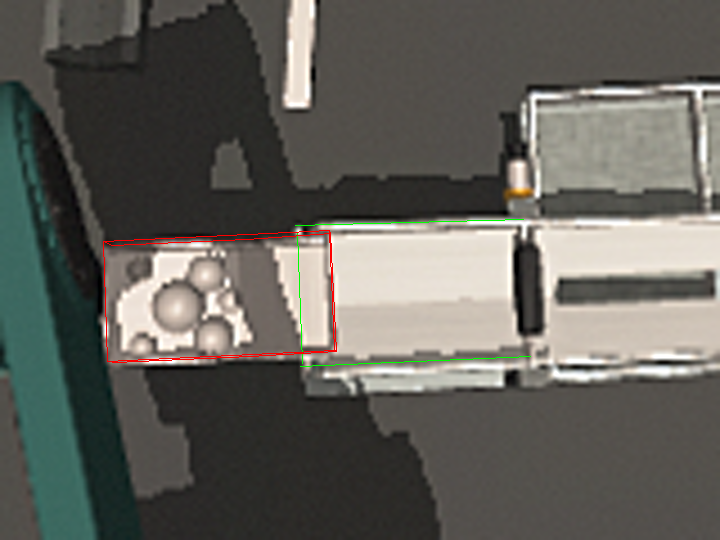

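>>> drive_tool([
  {"gripper":1.78,"tx":0,"ty":-0.3,"tz":0.5,"turn":0},
  {"gripper":1.78,"tx":0,"ty":-0.7,"tz":1,"turn":0},
])

```text
clock: 13.4
tool_pos: [0.5013, 0.1898, 0.2342]
ee_rot: [[-0.016, 1.0, 0.0], [1.0, 0.016, 0.0], [0.0, 0.0, -1.0]]
ft_force: [0.4, 2.5, -2.3]
finger_gap: 0.018
```

```bash
python3 st.py; python3 - <<'E'
from ov import *
s=manip.read_state()
p=manip.get_image('side'); draw(p,p['pixels'],s['tool_pos'],-88.9,10,(220,170,370,300),4.5,'pics/o14.png')
p=manip.get_image('top'); draw(p,p['pixels'],s['tool_pos'],-88.9,10,(190,170,350,290),4.5,'pics/o15.png')
E
```

```text
13.4 [0.5013 0.1898 0.2342] [ 0.36  2.49 -2.25] [ 0.312 -0.001  0.029] 0.01803072474468801
```

View pics/o14.png

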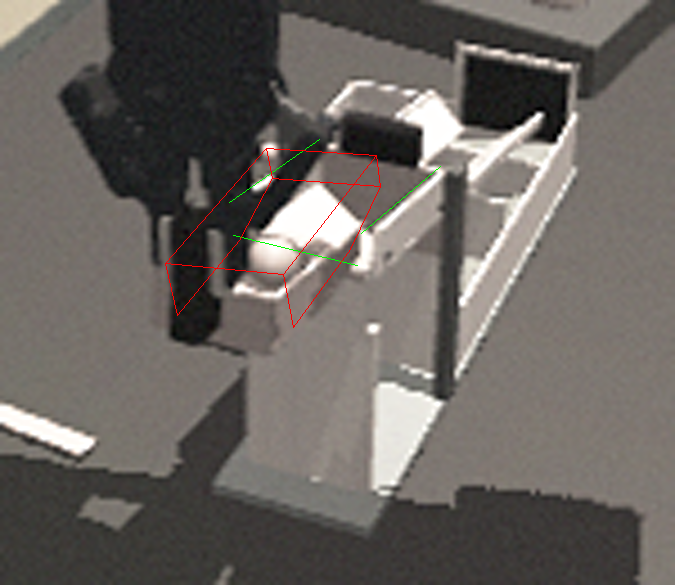

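View pics/o15.png

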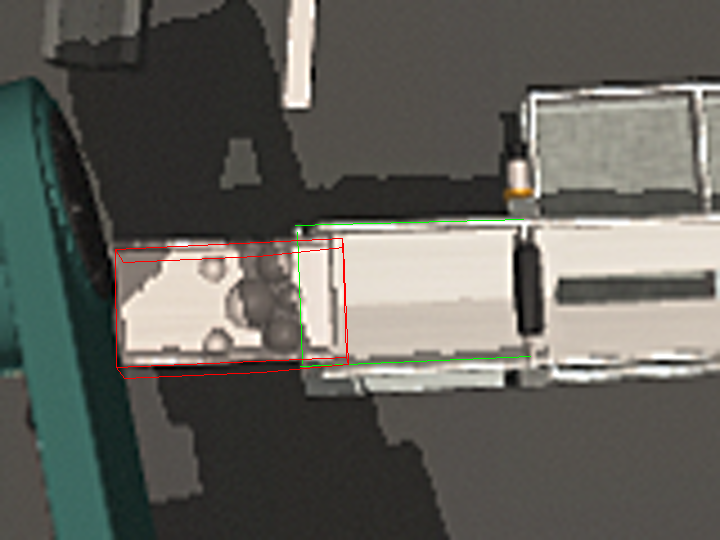

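```bash
python3 - <<'E'
from ov import *
s=manip.read_state()
p=manip.get_image('side'); x0,y0=240,210
cv2.imwrite('pics/z1.png',cv2.resize(p['pixels'][210:270,250:330,::-1],None,fx=9,fy=9,interpolation=cv2.INTER_CUBIC))
c=lambda x,y:(x/4.5+220,y/4.5+170)
uv=np.array([c(282,290),c(275,352)])
P=[(-.059,.032,.03),(-.059,.032,0)]
for gx in(-.078,-.075):
  f=lambda q:(proj(p,panpts(s['tool_pos'],-88.9,q[0],P,(gx,0,q[1])))-uv).ravel()
  r=least_squares(f,[10,.055],x_scale=[5,.01]); print(r.x,r.fun)
P=[(-.059,-.032,.03),(-.059,-.032,0)]
for gx in(-.078,-.075):
  f=lambda q:(proj(p,panpts(s['tool_pos'],-88.9,q[0],P,(gx,0,q[1])))-uv).ravel()
  r=least_squares(f,[10,.055],x_scale=[5,.01]); print(r.x,r.fun)
E
```

```text
[63.22414247  0.06629064] [-7.39839654  4.3055881   5.29017252 -1.42192688]
[6.61462429e+01 6.49949117e-02] [-7.53605954  4.58464655  5.47336083 -1.546035  ]
[1.36616125 0.06430193] [-1.1023077   1.25994361  0.76299512 -1.29555561]
[2.84134797 0.06283911] [-1.33699177  1.20757891  0.85363453 -1.22138191]
```

View pics/z1.png

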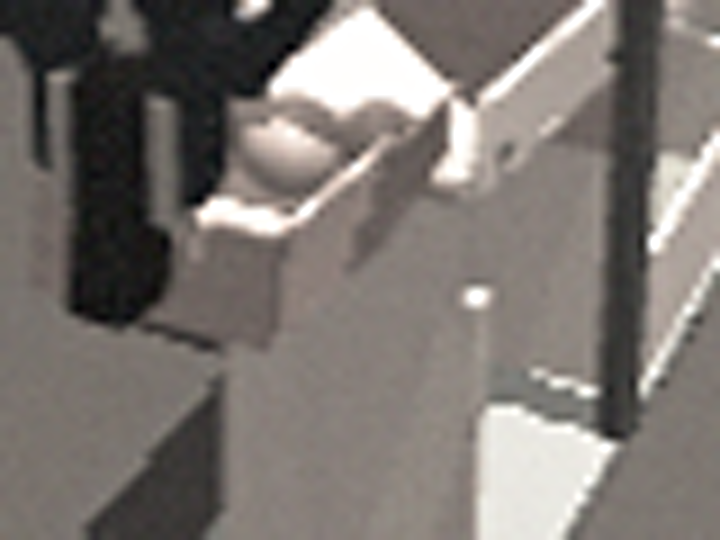

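```bash
python3 - <<'E'
from ov import *
s=manip.read_state(); print(s['tool_pos'])
p=pickle.load(open('cams.pkl','rb'))['side']
c=lambda x,y:(x/9+250,y/9+210)
uv=np.array([c(290,226),c(270,347),c(445,98)])
P=[(-.059,-.032,.03),(-.059,-.032,0),(.062,-.032,.03)]
f=lambda q:(proj(p,panpts(s['tool_pos'],-88.9,q[0],P,(q[2],q[3],q[1])))-uv).ravel()
r=least_squares(f,[10,.055,-.078,0],x_scale=[5,.01,.01,.01]); print(r.x,r.fun.round(2))
f=lambda q:(proj(p,panpts(s['tool_pos'],-88.9,q[0],P,(-.077,0,q[1])))-uv).ravel()
r=least_squares(f,[10,.055],x_scale=[5,.01]); print(r.x,r.fun.round(2))
# contact consistency: ramp underside z at edge
for gz in(.055,.058,.061,.064):
  for th in(5,8,10,12,14):
    a=panpts(s['tool_pos'],-88.9,th,[(.062,0,.0115),(.015,0,0)],(-.077,0,gz))
    t=(.0755-a[0][1])/(a[1][1]-a[0][1]); print(gz,th,(a[0]+t*(a[1]-a[0])).round(4)[2],'over',round(.0755-a[0][1],4))
E
```

```text
[0.50166478 0.18951092 0.23454778]
[-10.80840006   0.28254381  -0.33223331  -0.06135858] [ 0.49  3.96  1.02 -2.05 -1.61 -2.09]
[-1.92470585  0.07413789] [-1.82  5.07  0.02  2.48  1.41 -7.84]
0.055 5 0.2039 over 0.025
0.055 8 0.2041 over 0.025
0.055 10 0.2043 over 0.025
0.055 12 0.2046 over 0.025
0.055 14 0.2049 over 0.025
0.058 5 0.2009 over 0.025
0.058 8 0.2011 over 0.025
0.058 10 0.2014 over 0.025
0.058 12 0.2016 over 0.025
0.058 14 0.202 over 0.025
0.061 5 0.198 over 0.025
0.061 8 0.1982 over 0.025
0.061 10 0.1984 over 0.025
0.061 12 0.1987 over 0.025
0.061 14 0.1991 over 0.025
0.064 5 0.195 over 0.025
0.064 8 0.1952 over 0.025
0.064 10 0.1954 over 0.025
0.064 12 0.1958 over 0.025
0.064 14 0.1961 over 0.025
```

```bash
sed -i "s/'zy'/'ZY'/" ov.py; python3 - <<'E'
from ov import *
s=manip.read_state(); print(s['tool_pos'])
p=pickle.load(open('cams.pkl','rb'))['side']
c=lambda x,y:(x/9+250,y/9+210)
uv=np.array([c(290,226),c(270,347),c(445,98)])
P=[(-.059,-.032,.03),(-.059,-.032,0),(.062,-.032,.03)]
f=lambda q:(proj(p,panpts(s['tool_pos'],-88.9,q[0],P,(q[2],q[3],q[1])))-uv).ravel()
r=least_squares(f,[10,.055,-.078,0],x_scale=[5,.01,.01,.01]); print(r.x,r.fun.round(2))
f=lambda q:(proj(p,panpts(s['tool_pos'],-88.9,q[0],P,(-.077,0,q[1])))-uv).ravel()
r=least_squares(f,[10,.055],x_scale=[5,.01]); print(r.x,r.fun.round(2))
for gz in(.055,.058,.061,.064):
  for th in(8,10,12,14):
    a=panpts(s['tool_pos'],-88.9,th,[(.062,0,.0115),(.015,0,0)],(-.077,0,gz))
    t=(.0755-a[0][1])/(a[1][1]-a[0][1]); print(gz,th,(a[0]+t*(a[1]-a[0])).round(4)[2],'over',round(.0755-a[0][1],4))
E
```

```text
[0.50166478 0.18951092 0.23454778]
[14.56897302  0.07514241 -0.12710035 -0.01513135] [-0.77  0.61  0.14 -0.78  0.7   0.18]
[15.09945443  0.05376414] [-2.5   0.29 -1.7  -0.3   0.16 -0.49]
0.055 8 0.1894 over 0.0176
0.055 10 0.1856 over 0.0153
0.055 12 0.1817 over 0.0129
0.055 14 0.1778 over 0.0103
0.058 8 0.1864 over 0.0171
0.058 10 0.1826 over 0.0148
0.058 12 0.1788 over 0.0123
0.058 14 0.1748 over 0.0096
0.061 8 0.1835 over 0.0167
0.061 10 0.1797 over 0.0143
0.061 12 0.1759 over 0.0116
0.061 14 0.1719 over 0.0089
0.064 8 0.1806 over 0.0163
0.064 10 0.1768 over 0.0137
0.064 12 0.173 over 0.011
0.064 14 0.169 over 0.0081
```

>>> drive_tool([
  {"gripper":1.78,"tx":0,"ty":-0.4,"tz":0.4,"turn":0},
  {"gripper":1.78,"tx":0,"ty":-0.8,"tz":0.85,"turn":0},
  {"gripper":1.78,"tx":0,"ty":-1.2,"tz":1.25,"turn":0},
])

```text
clock: 13.85
tool_pos: [0.5013, 0.1775, 0.2467]
ee_rot: [[-0.016, 1.0, -0.0], [1.0, 0.016, 0.0], [0.0, -0.0, -1.0]]
ft_force: [0.7, 0.0, -1.5]
finger_gap: 0.018
```

```bash
cat > look.py <<'E'
import sys
from ov import *
th=float(sys.argv[1]); n=sys.argv[2]
s=manip.read_state(); print(s['clock'],np.round(s['tool_pos'],4),np.round(s['ft_force'],2),np.round(s['wrist_torque'],3),round(s['finger_gap'],4))
p=manip.get_image('side'); draw(p,p['pixels'],s['tool_pos'],-88.9,th,(235,170,355,290),3.3,'pics/tmp1.png')
q=manip.get_image('top'); draw(q,q['pixels'],s['tool_pos'],-88.9,th,(200,190,320,290),3.3,'pics/tmp2.png')
a=cv2.imread('pics/tmp1.png');b=cv2.imread('pics/tmp2.png')
h=max(a.shape[0],b.shape[0]); pad=lambda i:cv2.copyMakeBorder(i,0,h-i.shape[0],0,0,cv2.BORDER_CONSTANT)
cv2.imwrite('pics/'+n,np.hstack([pad(a),pad(b)]))
E
python3 look.py 20 l1.png
```

```text
13.85 [0.5013 0.1775 0.2467] [ 0.73  0.04 -1.51] [ 0.293 -0.023  0.01 ] 0.018
```

View pics/l1.png

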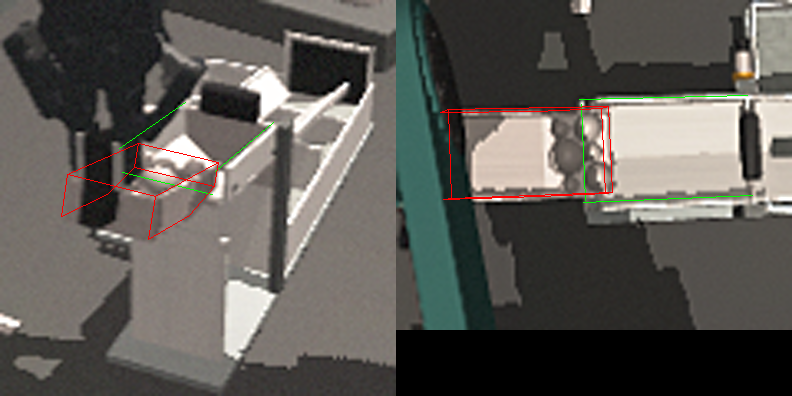

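>>> drive_tool([
  {"gripper":1.78,"tx":0,"ty":-0.45,"tz":0.4,"turn":0},
  {"gripper":1.78,"tx":0,"ty":-0.9,"tz":0.85,"turn":0},
  {"gripper":1.78,"tx":0,"ty":-1.35,"tz":1.25,"turn":0},
  {"gripper":1.78,"tx":0,"ty":-1.8,"tz":1.65,"turn":0},
])

```text
clock: 14.35
tool_pos: [0.5012, 0.1591, 0.2631]
ee_rot: [[-0.016, 1.0, -0.0], [1.0, 0.016, -0.0], [-0.0, -0.0, -1.0]]
ft_force: [0.2, 0.7, -1.2]
finger_gap: 0.018
```

```bash
python3 look.py 30 l2.png
```

```text
14.35 [0.5012 0.1591 0.2631] [ 0.15  0.7  -1.21] [ 0.102 -0.031  0.033] 0.018
```

View pics/l2.png

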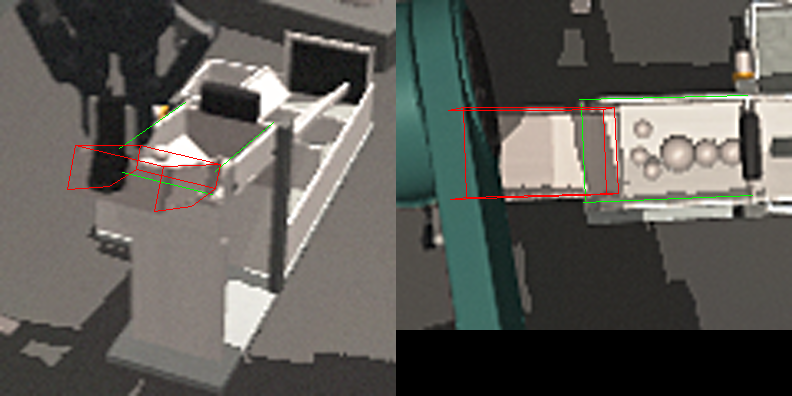

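>>> drive_tool([
  {"gripper":1,"tx":0,"ty":0,"tz":0,"turn":0},
  {"gripper":1,"tx":0,"ty":0,"tz":0,"turn":0},
  {"gripper":1,"tx":0,"ty":0,"tz":0.5,"turn":0},
  {"gripper":1,"tx":0,"ty":0.2,"tz":1.5,"turn":0},
], force=30)

```text
clock: 14.85
tool_pos: [0.5006, 0.1617, 0.2775]
ee_rot: [[-0.016, 1.0, -0.002], [1.0, 0.016, -0.0], [-0.0, -0.002, -1.0]]
ft_force: [-0.2, -0.2, -2.2]
finger_gap: 0.0177
```

```bash
python3 look.py 30 l3.png
```

```text
14.85 [0.5006 0.1617 0.2775] [-0.24 -0.22 -2.15] [ 0.089 -0.009  0.007] 0.0177
```

View pics/l3.png

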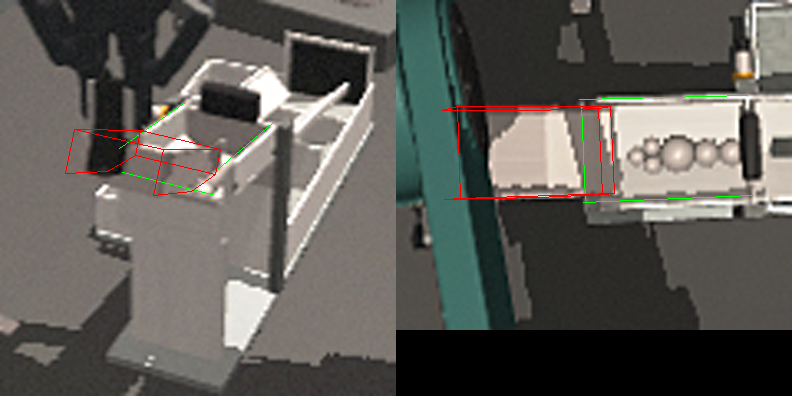

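>>> drive_tool([
  {"gripper":1,"tx":0,"ty":0.3,"tz":1.5,"turn":0},
  {"gripper":1,"tx":0,"ty":1.2,"tz":3,"turn":0},
  {"gripper":1,"tx":0,"ty":3,"tz":3.5,"turn":0},
  {"gripper":1,"tx":0,"ty":5.5,"tz":3.5,"turn":0},
  {"gripper":1,"tx":0,"ty":8,"tz":3.5,"turn":0},
])

```text
clock: 15.45
tool_pos: [0.5016, 0.2426, 0.3135]
ee_rot: [[-0.015, 1.0, 0.001], [1.0, 0.015, 0.0], [0.0, 0.001, -1.0]]
ft_force: [-0.1, 0.5, -1.0]
finger_gap: 0.0174
```

>>> drive_tool([
  {"gripper":1,"tx":0,"ty":2,"tz":0,"turn":0},
  {"gripper":1,"tx":0,"ty":4,"tz":-1.5,"turn":0},
  {"gripper":1,"tx":0,"ty":6,"tz":-4,"turn":0},
  {"gripper":1,"tx":0,"ty":7,"tz":-7,"turn":0},
  {"gripper":1,"tx":0,"ty":7,"tz":-10,"turn":0},
])

```text
clock: 15.95
tool_pos: [0.5016, 0.3137, 0.2123]
ee_rot: [[-0.018, 1.0, 0.002], [1.0, 0.018, 0.001], [0.001, 0.002, -1.0]]
ft_force: [0.3, 0.4, -1.3]
finger_gap: 0.0177
```

```bash
python3 - <<'E'
from ov import *
s=manip.read_state(); print(s['clock'],np.round(s['tool_pos'],4),np.round(s['ft_force'],2))
p=manip.get_image('side'); draw(p,p['pixels'],s['tool_pos'],-88.9,28,(170,180,330,340),3.6,'pics/q1.png')
E
```

```text
15.95 [0.5016 0.3137 0.2123] [ 0.34  0.38 -1.28]
```

View pics/q1.png

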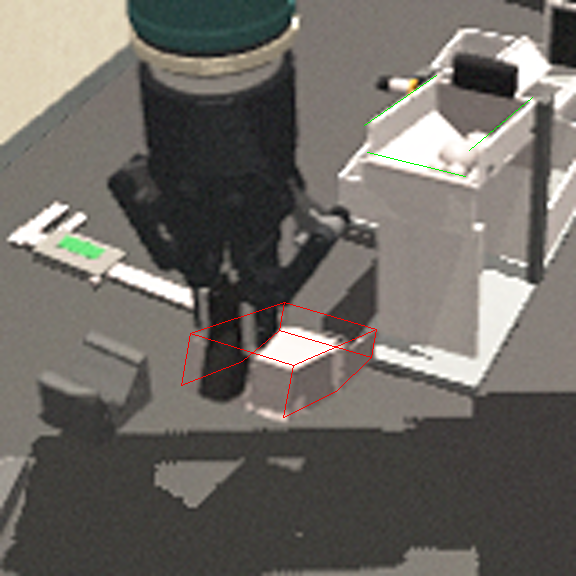

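>>> drive_tool([
  {"gripper":1,"tx":0,"ty":0,"tz":-3,"turn":0},
  {"gripper":1,"tx":0,"ty":0,"tz":-6,"turn":0},
  {"gripper":1,"tx":0,"ty":0,"tz":-8.5,"turn":0},
  {"gripper":1,"tx":0,"ty":0,"tz":-10,"turn":0},
  {"gripper":1,"tx":0,"ty":0,"tz":-11,"turn":0},
], force=20)

```text
clock: 16.5
tool_pos: [0.5011, 0.3116, 0.1022]
ee_rot: [[-0.016, 1.0, -0.001], [1.0, 0.016, -0.001], [-0.001, -0.001, -1.0]]
ft_force: [-0.8, -0.6, -2.7]
finger_gap: 0.0177
```

>>> drive_tool([
  {"gripper":1,"tx":0,"ty":0,"tz":-0.4,"turn":0},
  {"gripper":1,"tx":0,"ty":0,"tz":-0.8,"turn":0},
  {"gripper":1,"tx":0,"ty":0.1,"tz":-1.2,"turn":0},
])

```text
clock: 16.8
tool_pos: [0.5021, 0.3131, 0.0916]
ee_rot: [[-0.016, 1.0, 0.002], [1.0, 0.016, 0.001], [0.001, 0.002, -1.0]]
ft_force: [0.5, -0.2, -2.0]
finger_gap: 0.0177
```

>>> drive_tool([
  {"gripper":1,"tx":0,"ty":0.2,"tz":-0.3,"turn":0},
  {"gripper":1,"tx":0,"ty":0.5,"tz":-0.6,"turn":0},
])

```text
clock: 17.0
tool_pos: [0.5016, 0.318, 0.0851]
ee_rot: [[-0.016, 1.0, 0.001], [1.0, 0.016, 0.0], [0.0, 0.001, -1.0]]
ft_force: [0.2, 0.3, -1.8]
finger_gap: 0.0176
```

>>> drive_tool([
  {"gripper":1,"tx":0,"ty":0.1,"tz":-0.3,"turn":0},
  {"gripper":1,"tx":0,"ty":0.2,"tz":-0.6,"turn":0},
])

```text
clock: 17.2
tool_pos: [0.5022, 0.3213, 0.0798]
ee_rot: [[-0.016, 1.0, 0.002], [1.0, 0.016, 0.003], [0.002, 0.002, -1.0]]
ft_force: [-1.5, 5.5, 7.1]
finger_gap: 0.0172
```

```bash
python3 - <<'E'
from ov import *
s=manip.read_state(); print(s['clock'],np.round(s['tool_pos'],4),np.round(s['ft_force'],2))
p=manip.get_image('side'); draw(p,p['pixels'],s['tool_pos'],-88.9,24,(170,220,330,380),3.6,'pics/q2.png')
E
```

```text
17.2 [0.5022 0.3213 0.0798] [-1.51  5.55  7.05]
```

View pics/q2.png

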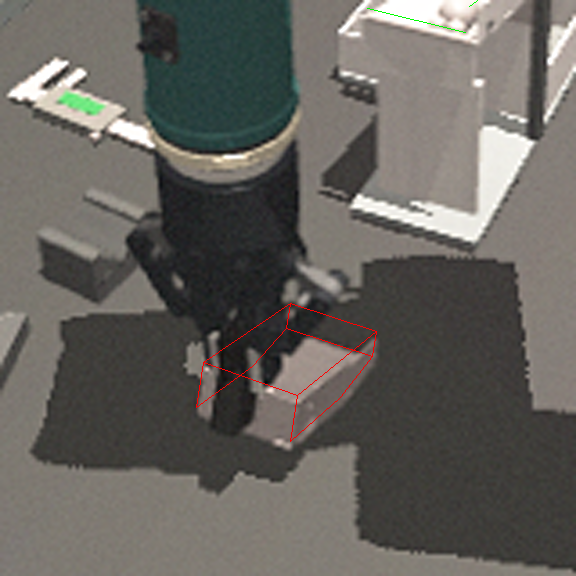

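>>> drive_tool([
  {"gripper":1.77,"tx":0,"ty":0,"tz":0.1,"turn":0},
  {"gripper":1.77,"tx":0,"ty":0,"tz":0.1,"turn":0},
  {"gripper":1.77,"tx":0,"ty":0.4,"tz":-0.5,"turn":0},
  {"gripper":1.77,"tx":0,"ty":0.8,"tz":-1.1,"turn":0},
])

```text
clock: 17.65
tool_pos: [0.5017, 0.3287, 0.0679]
ee_rot: [[-0.015, 1.0, 0.001], [1.0, 0.015, 0.001], [0.001, 0.001, -1.0]]
ft_force: [0.5, 3.7, 3.5]
finger_gap: 0.0177
```

```bash
python3 st.py
```

```text
17.65 [0.5017 0.3287 0.0679] [0.46 3.68 3.47] [ 0.309  0.165 -0.061] 0.01772809198615623
```

>>> drive_tool([
  {"gripper":1.77,"tx":0,"ty":0.4,"tz":-0.6,"turn":0},
  {"gripper":1.77,"tx":0,"ty":0.8,"tz":-1.2,"turn":0},
])

```text
clock: 17.85
tool_pos: [0.5016, 0.3366, 0.0554]
ee_rot: [[-0.016, 1.0, 0.001], [1.0, 0.016, 0.001], [0.001, 0.001, -1.0]]
ft_force: [-1.8, 5.3, 8.1]
finger_gap: 0.0179
```

```bash
python3 - <<'E'
from ov import *
s=manip.read_state(); print(s['clock'],np.round(s['tool_pos'],4),np.round(s['ft_force'],2),s['finger_gap'])
p=manip.get_image('side'); draw(p,p['pixels'],s['tool_pos'],-88.9,14,(170,220,330,380),3.6,'pics/q3.png')
E
```

```text
17.85 [0.5016 0.3366 0.0554] [-1.8   5.28  8.08] 0.01794549021349504
```

View pics/q3.png

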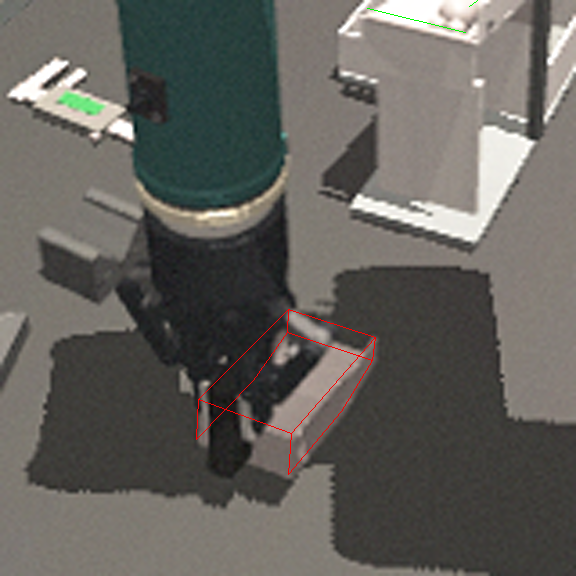

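>>> drive_tool([
  {"gripper":1.77,"tx":0,"ty":0.5,"tz":-0.5,"turn":0},
  {"gripper":1.77,"tx":0,"ty":1,"tz":-1,"turn":0},
  {"gripper":1.77,"tx":0,"ty":1.4,"tz":-1.4,"turn":0},
  {"gripper":1.77,"tx":0,"ty":1.6,"tz":-1.7,"turn":0},
])

```text
clock: 18.3
tool_pos: [0.5008, 0.3514, 0.0378]
ee_rot: [[-0.017, 1.0, -0.001], [1.0, 0.017, -0.001], [-0.001, -0.001, -1.0]]
ft_force: [0.2, -1.0, 1.3]
finger_gap: 0.0178
```

```bash
python3 - <<'E'
from ov import *
s=manip.read_state(); print(s['clock'],np.round(s['tool_pos'],4),np.round(s['ft_force'],2),s['finger_gap'])
p=manip.get_image('side'); draw(p,p['pixels'],s['tool_pos'],-88.9,2,(170,220,330,380),3.6,'pics/q4.png')
E
```

```text
18.3 [0.5008 0.3514 0.0378] [ 0.16 -1.02  1.26] 0.017755907106525477
```

View pics/q4.png

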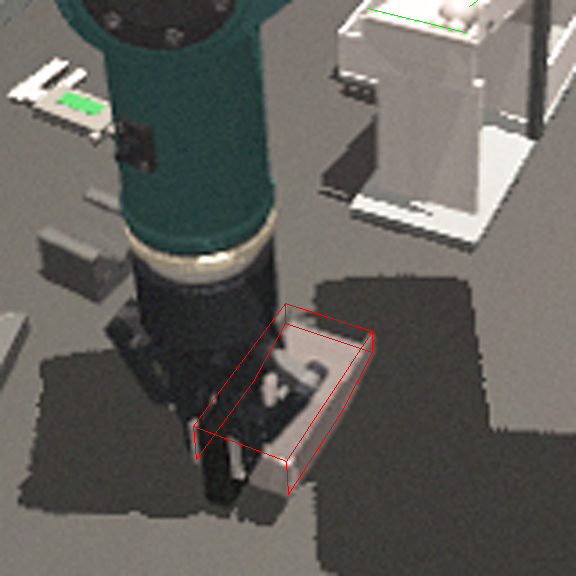

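>>> drive_tool([
  {"gripper":2.2,"tx":0,"ty":0,"tz":0,"turn":0},
  {"gripper":3,"tx":0,"ty":0,"tz":0,"turn":0},
  {"gripper":4,"tx":0,"ty":0,"tz":0,"turn":0},
  {"gripper":5,"tx":0,"ty":0,"tz":0,"turn":0},
])

```text
clock: 18.75
tool_pos: [0.5013, 0.3518, 0.039]
ee_rot: [[-0.016, 1.0, 0.0], [1.0, 0.016, 0.0], [0.0, 0.0, -1.0]]
ft_force: [0.7, 0.2, 1.2]
finger_gap: 0.0496
```

>>> drive_tool([
  {"gripper":5,"tx":0,"ty":0,"tz":2,"turn":0},
  {"gripper":5,"tx":0,"ty":0,"tz":5,"turn":0},
  {"gripper":5,"tx":0,"ty":0,"tz":9,"turn":0},
  {"gripper":5,"tx":0,"ty":0,"tz":14,"turn":0},
  {"gripper":5,"tx":0,"ty":0,"tz":19,"turn":0},
])

```text
clock: 19.25
tool_pos: [0.5007, 0.3514, 0.2304]
ee_rot: [[-0.016, 1.0, -0.001], [1.0, 0.016, -0.0], [-0.0, -0.001, -1.0]]
ft_force: [0.6, 0.5, 0.1]
finger_gap: 0.0499
```

```bash
python3 st.py; python3 - <<'E'
from h import *
shot('side','s5.png'); wrist('w5.png'); shot('top','t5.png')
E
```

```text
19.25 [0.5007 0.3514 0.2304] [0.64 0.52 0.06] [ 0.031 -0.076  0.024] 0.04986071191293145
```

View pics/s5.png

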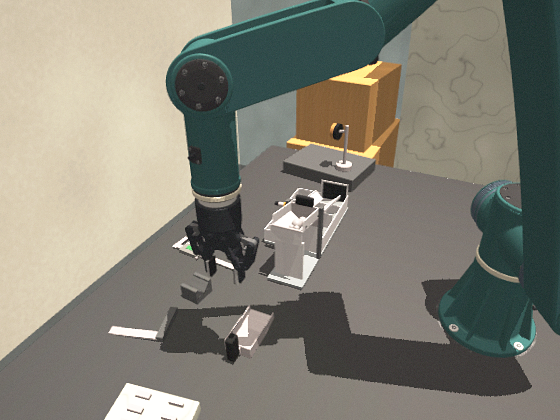

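View pics/w5.png

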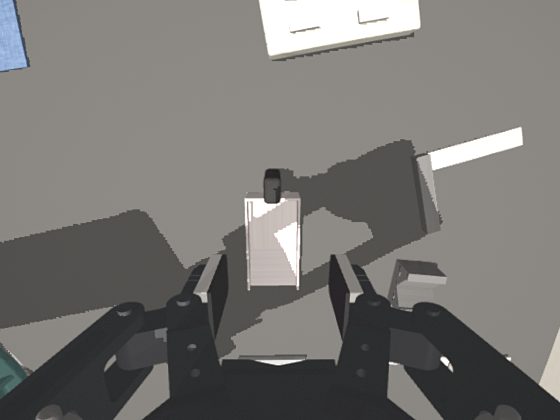

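View pics/t5.png

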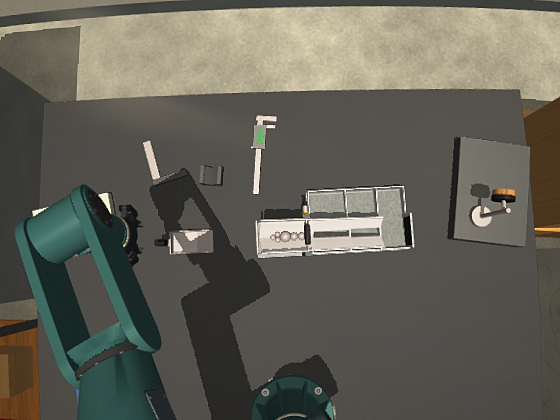

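>>> drive_tool([
  {"gripper":5,"tx":0,"ty":-2,"tz":4,"turn":-5},
  {"gripper":5,"tx":0,"ty":-6,"tz":7,"turn":-13},
  {"gripper":5,"tx":0,"ty":-10.5,"tz":8,"turn":-21},
  {"gripper":5,"tx":0,"ty":-15,"tz":8,"turn":-29},
  {"gripper":5,"tx":0,"ty":-19.5,"tz":8,"turn":-37},
])

```text
clock: 19.9
tool_pos: [0.5005, 0.1552, 0.308]
ee_rot: [[0.593, 0.805, -0.001], [0.805, -0.593, -0.0], [-0.001, -0.001, -1.0]]
ft_force: [0.3, 0.4, -0.2]
finger_gap: 0.0503
```

>>> drive_tool([
  {"gripper":5,"tx":0,"ty":-4.5,"tz":0,"turn":-8},
  {"gripper":5,"tx":0,"ty":-9,"tz":0,"turn":-16},
  {"gripper":5,"tx":0,"ty":-13.5,"tz":0,"turn":-24},
  {"gripper":5,"tx":0,"ty":-17.5,"tz":0,"turn":-32},
  {"gripper":5,"tx":0.4,"ty":-20.6,"tz":0,"turn":-40},
])

```text
clock: 20.4
tool_pos: [0.5038, -0.0514, 0.3073]
ee_rot: [[0.972, 0.234, -0.003], [0.234, -0.972, 0.0], [-0.003, -0.001, -1.0]]
ft_force: [1.0, -0.2, 0.3]
finger_gap: 0.0501
```

>>> drive_tool([
  {"gripper":5,"tx":0,"ty":0,"tz":-1,"turn":-7},
  {"gripper":5,"tx":0,"ty":0,"tz":-4,"turn":-13},
  {"gripper":5,"tx":0,"ty":0,"tz":-7,"turn":-13},
  {"gripper":5,"tx":0,"ty":0,"tz":-7.5,"turn":-13},
])

```text
clock: 20.8
tool_pos: [0.5017, -0.0486, 0.2295]
ee_rot: [[1.0, 0.016, -0.009], [0.016, -1.0, 0.002], [-0.009, -0.002, -1.0]]
ft_force: [-0.6, 0.3, -0.2]
finger_gap: 0.0498
```

```bash
cat > gl.py <<'E'
from ov import *
p=wrist('w6.png'); s=manip.read_state(); print(s['clock'],np.round(s['tool_pos'],4),np.degrees(np.arctan2(s['ee_rot'][1][1],s['ee_rot'][0][1])))
m=p['pixels'][:,:,::-1].copy()
for l in [[(-.025,-.007,.198),(.025,-.007,.198),(.025,.007,.198),(-.025,.007,.198)],[(-.025,-.007,.172),(.025,-.007,.172),(.025,.007,.172),(-.025,.007,.172)]]:
    cv2.polylines(m,[np.round(proj(p,T(g,np.array(l)))).astype(int)],True,(0,0,255),1)
R=np.array(s['ee_rot']);t=np.array(s['tool_pos'])
for u in proj(p,[t+R@np.array(v) for v in [(-.011,0,0),(.011,0,0),(0,.025,0),(0,-.025,0)]]): cv2.circle(m,tuple(np.round(u).astype(int)),3,(0,255,0),1)
cv2.imwrite('pics/w6o.png',m)
q=shot('top','t6.png'); a=cv2.imread('pics/t6.png'); cv2.imwrite('pics/t6c.png',cv2.resize(a[180:280,230:430],None,fx=4,fy=4))
E
python3 gl.py
```

```text
20.85 [ 0.5025 -0.0487  0.2305] -89.08349577604285
```

View pics/w6o.png

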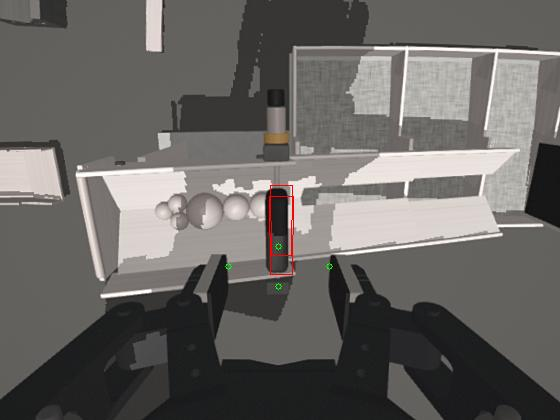

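View pics/t6c.png

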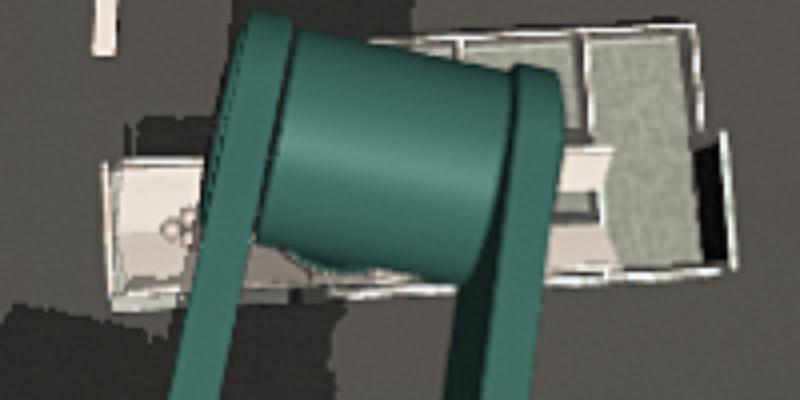

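>>> drive_tool([
  {"gripper":5,"tx":0.2,"ty":0,"tz":-2,"turn":0},
  {"gripper":5,"tx":0.2,"ty":0,"tz":-4,"turn":0},
  {"gripper":5,"tx":0.2,"ty":0,"tz":-5.5,"turn":0},
  {"gripper":4,"tx":0.2,"ty":0,"tz":-6,"turn":0},
  {"gripper":3,"tx":0.2,"ty":0,"tz":-6,"turn":0},
], force=20)

```text
clock: 21.4
tool_pos: [0.5076, -0.0492, 0.1743]
ee_rot: [[1.0, 0.016, 0.0], [0.016, -1.0, 0.0], [0.0, -0.0, -1.0]]
ft_force: [0.1, 0.4, -0.0]
finger_gap: 0.0304
```

```bash
python3 st.py; python3 gl.py
```

```text
21.4 [ 0.5076 -0.0492  0.1743] [ 0.05  0.45 -0.  ] [ 0.004 -0.021 -0.037] 0.030392149293636404
21.45 [ 0.508  -0.0493  0.1747] -89.06866501432228
```

View pics/w6o.png

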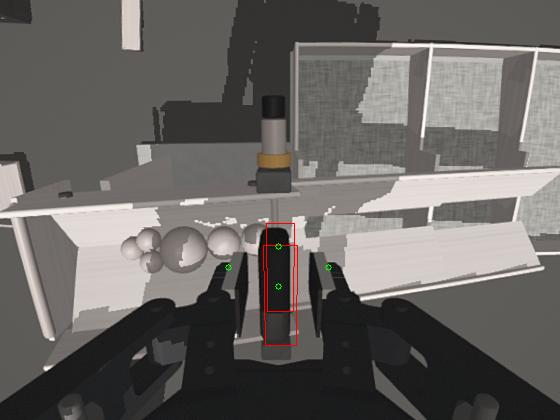

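>>> drive_tool([
  {"gripper":2,"tx":-0.2,"ty":0,"tz":-0.4,"turn":0},
  {"gripper":1.2,"tx":-0.2,"ty":0,"tz":-0.4,"turn":0},
  {"gripper":1,"tx":-0.2,"ty":0,"tz":-0.4,"turn":0},
  {"gripper":0.8,"tx":-0.2,"ty":0,"tz":-0.4,"turn":0},
], force=80)

```text
clock: 21.9
tool_pos: [0.5058, -0.0477, 0.1706]
ee_rot: [[1.0, 0.016, 0.002], [0.016, -1.0, 0.003], [0.002, -0.003, -1.0]]
ft_force: [0.2, 6.4, 3.0]
finger_gap: 0.013
```

```bash
python3 st.py
```

```text
21.9 [ 0.5058 -0.0477  0.1706] [0.18 6.44 2.96] [ 0.963 -0.099  0.299] 0.012957337733877182
```

>>> drive_tool([
  {"gripper":0.8,"tx":0,"ty":0.1,"tz":0.2,"turn":0},
  {"gripper":0.8,"tx":0,"ty":0.1,"tz":0.6,"turn":0},
  {"gripper":0.8,"tx":0,"ty":0.1,"tz":1.0,"turn":0},
  {"gripper":0.8,"tx":0,"ty":0.1,"tz":1.4,"turn":0},
  {"gripper":0.8,"tx":0,"ty":0.1,"tz":1.9,"turn":0},
])

```text
clock: 22.4
tool_pos: [0.5058, -0.0477, 0.1894]
ee_rot: [[1.0, 0.016, 0.001], [0.016, -1.0, 0.001], [0.001, -0.001, -1.0]]
ft_force: [2.7, 5.5, -1.6]
finger_gap: 0.0127
```

```bash
python3 st.py
```

```text
22.4 [ 0.5058 -0.0477  0.1894] [ 2.68  5.46 -1.56] [ 0.704 -0.502  0.334] 0.012698179120643678
```

>>> drive_tool([
  {"gripper":0.8,"tx":0,"ty":0,"tz":0.6,"turn":0},
  {"gripper":0.8,"tx":0,"ty":0,"tz":1.2,"turn":0},
  {"gripper":0.8,"tx":0,"ty":0,"tz":1.8,"turn":0},
  {"gripper":0.8,"tx":0,"ty":0,"tz":2.4,"turn":0},
  {"gripper":0.8,"tx":0,"ty":0,"tz":2.9,"turn":0},
])

```text
clock: 22.9
tool_pos: [0.5058, -0.0477, 0.2184]
ee_rot: [[1.0, 0.016, 0.001], [0.016, -1.0, 0.001], [0.001, -0.001, -1.0]]
ft_force: [2.3, 5.3, 1.9]
finger_gap: 0.0126
```

```bash
python3 st.py
```

```text
22.9 [ 0.5058 -0.0477  0.2184] [2.3  5.31 1.92] [ 0.662 -0.338  0.31 ] 0.012597019536532394
```

>>> drive_tool([
  {"gripper":0.8,"tx":0,"ty":0,"tz":0.2,"turn":0},
  {"gripper":0.8,"tx":0,"ty":0,"tz":0.4,"turn":0},
  {"gripper":0.8,"tx":0,"ty":0,"tz":0.4,"turn":0},
])

```text
clock: 23.2
tool_pos: [0.5058, -0.0476, 0.2226]
ee_rot: [[1.0, 0.016, 0.002], [0.016, -1.0, 0.001], [0.002, -0.001, -1.0]]
ft_force: [3.0, 4.5, -1.4]
finger_gap: 0.0128
```

```bash
python3 st.py; python3 gl.py
```

```text
23.2 [ 0.5058 -0.0476  0.2226] [ 3.02  4.49 -1.43] [ 0.721 -0.411  0.309] 0.012811314230816771
23.25 [ 0.5058 -0.0477  0.2225] -89.08043670265383
```

View pics/w6.png

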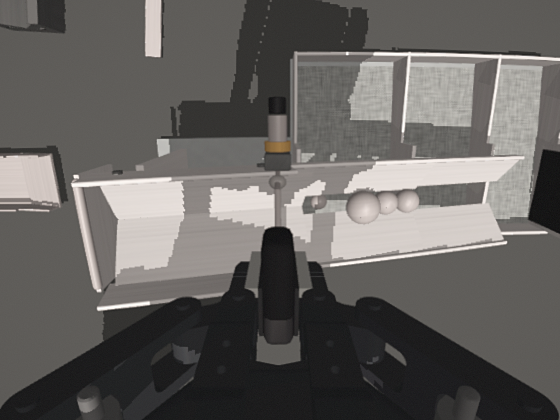

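>>> drive_tool([
  {"gripper":2,"tx":0,"ty":0,"tz":-0.1,"turn":0},
  {"gripper":3,"tx":0,"ty":0,"tz":-0.1,"turn":0},
  {"gripper":4,"tx":0,"ty":0,"tz":-0.1,"turn":0},
  {"gripper":5,"tx":0,"ty":0,"tz":1,"turn":0},
  {"gripper":5,"tx":0,"ty":0,"tz":4,"turn":0},
])

```text
clock: 23.8
tool_pos: [0.5032, -0.048, 0.2605]
ee_rot: [[1.0, 0.016, -0.006], [0.016, -1.0, 0.001], [-0.006, -0.001, -1.0]]
ft_force: [0.1, -1.3, 0.4]
finger_gap: 0.0502
```

>>> drive_tool([
  {"gripper":5,"tx":0,"ty":3,"tz":4,"turn":0},
  {"gripper":5,"tx":0,"ty":7,"tz":6,"turn":0},
  {"gripper":5,"tx":0,"ty":11,"tz":6,"turn":0},
  {"gripper":5,"tx":0,"ty":15,"tz":6,"turn":0},
  {"gripper":5,"tx":0,"ty":20,"tz":6,"turn":0},
])

```text
clock: 24.3
tool_pos: [0.5054, 0.1524, 0.3233]
ee_rot: [[1.0, 0.014, 0.002], [0.014, -1.0, -0.001], [0.002, 0.001, -1.0]]
ft_force: [0.8, 0.4, -0.7]
finger_gap: 0.0503
```

```bash
python3 st.py; cat > fin.py <<'E'
from h import *
import sys
n=sys.argv[1]
p=manip.get_image('top'); cv2.imwrite('pics/ft%s.png'%n,cv2.resize(p['pixels'][175:270,245:420,::-1],None,fx=4.5,fy=4.5,interpolation=cv2.INTER_CUBIC))
p=manip.get_image('side'); cv2.imwrite('pics/fs%s.png'%n,cv2.resize(p['pixels'][160:360,180:380,::-1],None,fx=3,fy=3,interpolation=cv2.INTER_CUBIC))
wrist('fw%s.png'%n)
E
python3 fin.py 1
```

```text
24.3 [0.5054 0.1524 0.3233] [ 0.81  0.4  -0.67] [-0.007  0.007 -0.046] 0.05029959804928623
```

View pics/ft1.png

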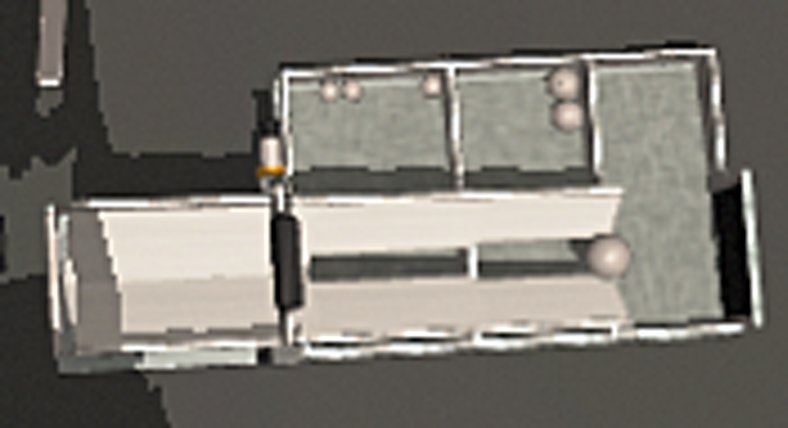

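View pics/fs1.png

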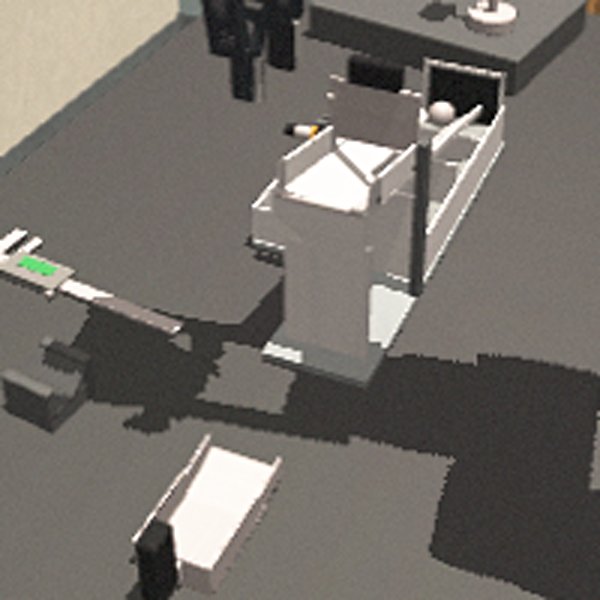

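>>> drive_tool([
  {"gripper":5,"tx":0,"ty":0,"tz":2,"turn":0},
  {"gripper":5,"tx":0,"ty":0,"tz":2,"turn":0},
  {"gripper":5,"tx":0,"ty":0,"tz":2,"turn":0},
  {"gripper":5,"tx":0,"ty":0,"tz":2,"turn":0},
  {"gripper":5,"tx":0,"ty":0,"tz":2,"turn":0},
])

```text
clock: 24.95
tool_pos: [0.505, 0.1511, 0.3412]
ee_rot: [[1.0, 0.015, -0.001], [0.015, -1.0, -0.0], [-0.001, 0.0, -1.0]]
ft_force: [0.2, 0.2, -0.5]
finger_gap: 0.0502
```

>>> drive_tool([
  {"gripper":5,"tx":0,"ty":0,"tz":0,"turn":0},
  {"gripper":5,"tx":0,"ty":0,"tz":0,"turn":0},
  {"gripper":5,"tx":0,"ty":0,"tz":0,"turn":0},
  {"gripper":5,"tx":0,"ty":0,"tz":0,"turn":0},
  {"gripper":5,"tx":0,"ty":0,"tz":0,"turn":0},
])

```text
clock: 25.45
tool_pos: [0.5053, 0.1518, 0.3418]
ee_rot: [[1.0, 0.016, -0.0], [0.016, -1.0, 0.0], [-0.0, -0.0, -1.0]]
ft_force: [-0.6, 0.6, 0.2]
finger_gap: 0.0499
```

```bash
python3 fin.py 2
```

```text
(no output)
```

View pics/ft2.png

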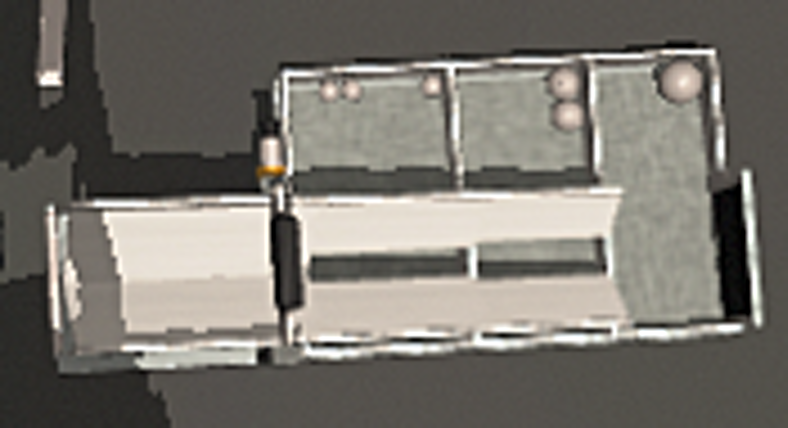

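View pics/fs2.png

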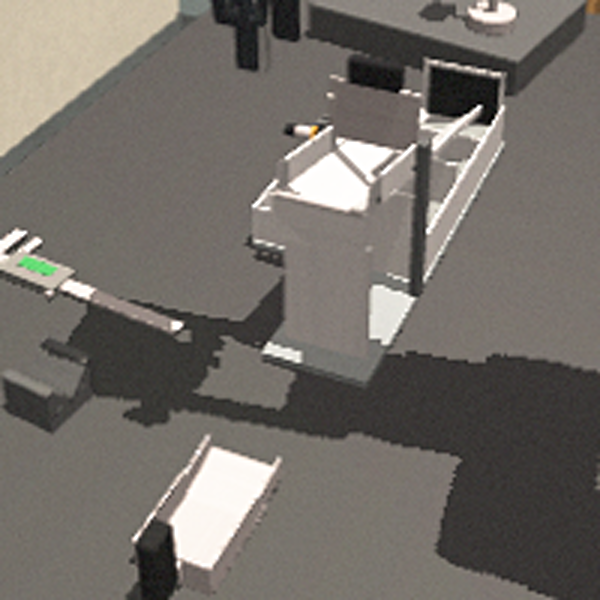

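```bash
python3 - <<'E'
from ov import *
p=manip.get_image('side')
for h in(.04,.05): print(h,(proj(p,T(g,np.array([[-.025,.007,.198+h],[.025,.007,.198+h],[-.025,.007,.172+h]])))-[180,160])*3)
E
python3 -c "
from rig import manip
print(manip.hand_in())"
```

```text
0.04 [[399.19153456  74.57569736]
 [344.51539657  63.51040235]
 [398.04629566 101.31828624]]
0.05 [[399.63614802  64.1104877 ]
 [344.68822721  53.16163818]
 [398.48491861  91.11187901]]
the job is handed in; nothing more can be done
None
```

I poured all six balls into the hopper, set the empty pan back on the bench, opened the gate and handed the job in at about 25.5 s. The last pictures show everything where it should be, but the hand-in gives no verdict.

**What I did**
- **Carry and pour:** I carried the pan level to the uphill end and rested its lip lightly on the hopper's edge. The estimated contact was about 6 to 7 N at most. My first lift stayed level because the grip was too tight. I set the lip back down and eased the grip so the pan could pivot, and all six balls rolled into the hopper at about 30°.
- **Pan and gate:** I set the pan down flat on the bench, let it go and backed away. Then I raised the gate about 52 mm, let go and moved clear.

**Last checks**
- **Balls:** The three small ones are in the upper lane, the two middle ones in the middle lane and the large one in the lower lane.
- **Gate:** It stayed up between two pictures taken over a second apart. The top of its grip in the side view fits about 50 mm open and not 40 mm.
- **Pan:** It is empty, stands flat on the bench and is well clear of the grader.
- **Arm:** The gripper is open above the hopper and touches nothing.
- **Measuring tools:** The caliper, square and V-block look unmoved in the pictures. I did not measure their positions again.

The fitted grader pose disagreed with the pictures by 1 to 2 px in the side view, and by about 1.5 mm in y at the gate grip, but neither got in the way.

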